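# Load the chocolate-cup carrier rim down and lock its rail

### The arm

A 6-joint arm with a two-finger parallel gripper is mounted at the origin on the work surface. World frame = base frame: x ahead of the robot, y to its left, z up, the work surface at z = 0. Lengths are in m, angles in rad, forces in N, time in s.
With the tool pointing down it reaches from about 0.375 to 0.925 m from the base axis. Payload 5.7 kg.
Tool frame: the origin (TCP) lies at the very end of the fingers, on their centre line; the grasp point (between the pads) lies 19 mm behind it; z points along the fingers, y is the line along which they close (so a half turn about z gives the same grasp; the last joint's range is limited). The gripper opens to 85 mm and grips with 20 to 120 N. Pads are 22 mm wide; open, the fingers measure 114 mm over their backs; the gripper's body (76 mm by 85 mm) begins 54 mm behind the grasp point. The pads swing forward as they close: fully open they stand 13 mm farther back than shut.
Start: joints at [1.135, 0.359, 1.51, -0, 1.272, -0.115], TCP at [0.189, 0.569, 0.231] pointing down, gripper open.
Joint ranges: [-2.97, 2.97], [-1.01, 2.36], [0.21, 2.38], [-0.96, 4.11], [0.2, 2.71], [-2.98, 2.98]. Speed limits (rad/s): [2.39, 2.39, 3.14, 3.14, 3.14, 3.14].

### API

Orientations are given as a unit quaternion [w, x, y, z].
In Python, from plant import get_state, vision, ticket gives the robot as it stands.
- The arm moves only by the tool apply_moves, never from a script. Its argument "motion" is a list of rows, each a list of 6 numbers: the shift along the tool's x, y, z in units of 50 cm (1.0 is 50 cm), then the turn, a rotation vector about the tool's x, y, z in units of 2 pi rad (1.0 is 2 pi rad). A call has 1 to 5 rows; each row is the pose to reach, as a shift and turn from the pose commanded when the call began, along the tool's axes at that moment, turning the shorter way round; what a row does not reach only later rows make up. A row lasts 1/12 s, in which the tool goes at most 41.7 mm and 7.16 degrees, less where a joint would pass 70% of its speed; a pose out of reach is approached as far as the arm can. A call with a number of a shift or a turn outside -1 to 1 is refused whole. A call with a gripper value outside its range is refused whole. "fingers" is the opening, from 0 (shut) to 1 (fully open), set as the call begins (left out, the last holds). The fingers move at their own pace and stop on an object; "force" is the grip in N (left out, the last holds). Time passes only in rows, so rows that repeat a pose let the fingers close. It gives the time, the measured TCP pose, the force, the opening and the grip force at its end, in the units of the state.
- get_state(): the state, without advancing time (a new reading comes with each control period).
- vision.capture(name): name is "side" or "top" or "wrist"; returns (picture, depth): 400x640x3 uint8, red, green, blue; 400x640 float32, m along the optical axis (not along the pixel's ray), 0 where there is no reading.
- vision.camera_model(name): a dict with "K" (3x3 intrinsics, pixels), "pose" (4x4, takes a point from camera to world coordinates). Camera axes: x right, y down, z forward; pixel columns grow to the right and rows downward; lengths in m; the calibration is good to about 2 mm. A picture is of the moment at which its call begins: read the wrist's pose just before it. camera_model takes no time and is no camera call; for the wrist camera it gives the pose at the moment of the call.
- ticket.sign_off(): hands the job in; it is judged then, once.
The state is a dict: "t": time; "joints": joint angles; "qd": joint speeds; "tau": joint torques, N m; "eef_pos": TCP position; "tcp_rot": TCP orientation; "force": force on the tool from outside, world axes, zero at the start; "wrist_torque": the same for the moment, N m; "finger_gap": finger opening in m; "finger_force": force on a finger pad.
Only numpy, scipy, OpenCV 4.12 (cv2) and the standard library are available. Lean on these libraries where they do the work, as an engineer would, in place of code of your own. Each camera call takes 0.05 s, during which the arm holds its last target. There are 200 camera calls.

### The job

Get the chocolate cups ready for decorating: turn the cam lever of the grey carrier to free it and draw its sliding rail right back, then stand every cup lying on the table in a pocket of its own, upside down, with the open mouth down and the small foot up. With all the cups seated flat in their pockets, slide the rail fully home against them and turn the lever back to lock it, leaving the other things on the table where they are.

Things in the scene. Friction and masses are not known exactly. Their poses are not given: they have to be found in the camera images.
- cup0: Square milk-chocolate cup, 50 x 50 mm, 68 mm long: hollow body 60 mm long, 5 mm walls, open mouth at one end; at the closed end a foot 28 x 28 x 8 mm. 60 to 130 g. Origin on its long axis, 32 mm behind the mouth's rim; +x points out of the mouth, y and z square to side faces. Starts lying on a side face, mouth to the robot's left (+y, within 1 rad). May be absent.
- cup1: Same kind of cup as cup0 (same size, origin and axes, way of lying). May be absent.
- cup2: Same kind of cup as cup0 (same size, origin and axes, way of lying). May be absent.
- cup3: Same kind of cup as cup0 (same size, origin and axes, way of lying). May be absent.
- carrier: Grey plastic carrier fixed to the table: 142 x 355 mm plate, 8 mm thick, with a row of four pockets along its y axis. Origin on the table under the row's middle; -x is the front (to the robot). Back wall (inner face at x = +27 mm), end walls and dividers stand 12 mm above the plate; pockets 62 mm wide, 70 mm apart; dividers reach to x = -21 mm. The rail closes the front.
- pocket0 (a point): Middle of the floor of pocket 0 (0 is the one next to the lever, 3 the farthest along +y of the carrier), 8 mm above the table, with the rail home; axes as the carrier. With the rail back there are up to 40 mm more room towards the front.
- pocket1 (a point): Middle of the floor of pocket 1 (0 is the one next to the lever, 3 the farthest along +y of the carrier), 8 mm above the table, with the rail home; axes as the carrier. With the rail back there are up to 40 mm more room towards the front.
- pocket2 (a point): Middle of the floor of pocket 2 (0 is the one next to the lever, 3 the farthest along +y of the carrier), 8 mm above the table, with the rail home; axes as the carrier. With the rail back there are up to 40 mm more room towards the front.
- pocket3 (a point): Middle of the floor of pocket 3 (0 is the one next to the lever, 3 the farthest along +y of the carrier), 8 mm above the table, with the rail home; axes as the carrier. With the rail back there are up to 40 mm more room towards the front.
- rail (a joint): Sliding rail, an aluminium bar (12 x 300 mm, top 20 mm above the table) in front of the pockets: 0 m home (pockets then 54 mm deep), 0.040 m drawn fully back (along the carrier's -x). About 2 N to move. Coming home it pushes cups to the back wall. It can be drawn back only with the lever free.
- rail_grip (a point): On the middle line of the rail's black upright grip, 46 mm above the table: a block 20 mm (carrier x) by 36 mm (carrier y) whose top is 60 mm above the table; a low foot joins it to the bar behind. Moves with the rail.
- lever (a joint): Cam lever at the pocket 0 end of the carrier, turning about a vertical axis: 0 rad locked (its cam blocks a lug on the rail), 1.4 rad fully free; grows counter-clockwise seen from above. About 0.12 N m to turn, stays where left, end stops at 0 and 1.4. Turned towards 0 it also pushes the last millimetres of the rail home.
- lever_hinge (a point): On the lever's vertical turning axis, 55 mm above the table.
- lever_grip (a point): On the middle line of the lever's upright black round knob (18 mm diameter, from 26 to 68 mm above the table), 55 mm above the table, 80 mm from the turning axis. The arm below it is 14 mm wide and its top is 34 mm above the table. Moves with the lever.
- dish: Bystander: small white ceramic dish, 52 mm across, 35 mm high, among the cups; origin under its centre.
- shoe: Bystander: cream chocolate high-heeled shoe, about 200 mm long and 125 mm high; origin on the table under its middle.
- jar: Bystander: amber jar with steel lid, 70 mm across, 85 mm high; origin under its centre.
- spatula: Bystander: spatula lying flat; origin on the table under its middle.
- scraper: Bystander: steel bench scraper with black handle lying flat, 75 x 110 mm, 16 mm high; origin on the table under the middle of its blade.
- bowl: Bystander: steel bowl, 120 mm across, 60 mm high; origin under its centre.
There are look-alikes about, which are no part of the job. What is shaped like the cup2 but blue or pink is not meant.

How it is judged:
On the way, in this order (a step that is already met when the one before it is completed fails the run):
1. the lever is turned free and the rail drawn back (value of joint lever above 1 rad and value of joint rail above 0.03 m), for 0.2 s.
2. every cup present sits mouth down in a pocket while the rail is still back (value of joint rail above 0.02 m and angle between each of cup0, cup1, cup2, cup3's own x axis and vertical above 3.02 rad and z of cup0 in the frame of carrier between 0.036 and 0.044 m and x of cup0 in the frame of carrier between -0.045 and 0.012 m and y of cup0 in the frame of carrier between -0.135 and 0.135 m and z of cup1 in the frame of carrier between 0.036 and 0.044 m and x of cup1 in the frame of carrier between -0.045 and 0.012 m and y of cup1 in the frame of carrier between -0.135 and 0.135 m and z of cup2 in the frame of carrier between 0.036 and 0.044 m and x of cup2 in the frame of carrier between -0.045 and 0.012 m and y of cup2 in the frame of carrier between -0.135 and 0.135 m and z of cup3 in the frame of carrier between 0.036 and 0.044 m and x of cup3 in the frame of carrier between -0.045 and 0.012 m and y of cup3 in the frame of carrier between -0.135 and 0.135 m), for 0.2 s.
At the end, for the whole second after the job is handed in: Rail home (within 4 mm), lever locked (within 0.15 rad), and every cup present in a pocket of the carrier, mouth down (within 0.12 rad), rim on the pocket floor (within 4 mm) and between rail and back wall (within 12 mm of the row's middle line) (value of joint rail below 0.004 m and value of joint lever below 0.15 rad and angle between each of cup0, cup1, cup2, cup3's own x axis and vertical above 3.02 rad and z of cup0 in the frame of carrier between 0.036 and 0.044 m and x of cup0 in the frame of carrier between -0.012 and 0.012 m and y of cup0 in the frame of carrier between -0.135 and 0.135 m and z of cup1 in the frame of carrier between 0.036 and 0.044 m and x of cup1 in the frame of carrier between -0.012 and 0.012 m and y of cup1 in the frame of carrier between -0.135 and 0.135 m and z of cup2 in the frame of carrier between 0.036 and 0.044 m and x of cup2 in the frame of carrier between -0.012 and 0.012 m and y of cup2 in the frame of carrier between -0.135 and 0.135 m and z of cup3 in the frame of carrier between 0.036 and 0.044 m and x of cup3 in the frame of carrier between -0.012 and 0.012 m and y of cup3 in the frame of carrier between -0.135 and 0.135 m); the robot touches nothing.
It fails at once if a bystander (dish, shoe, jar, spatula, scraper, bowl) is moved more than 40 mm (distance of any of dish, shoe, jar, spatula, scraper, bowl from where it was at the start of the episode above 0.04 m).
Of cup0, cup1, cup2, cup3 only 2 to 4 are there at a start; the rules pass over those that are not, and their reading is None.
At some moment in a run one of cup0, cup1, cup2, cup3 may be knocked a few centimetres aside while the robot is not near it.
Once in a run the grip may slacken for a moment while it holds something.
It also fails if it takes over 210 s, if anything falls off the work surface, if the arm or the gripper's body presses on something with over 40 N, if the wrist force passes 120 N, or if a joint passes its speed limit or range.

## Working session

There is one attempt and no reset: what is moved stays moved. The work goes in short steps, Python scripts to look and compute and a tool call to move; the robot and the scene stay as the last step left them, time stands still between calls to the robot, and variables do not carry over. Pictures are saved under pics/ and viewed, at most 14 in all, crops included, and the job is handed in when it is done.

Besides the shell and the picture viewer there is one more tool, called after ">>>" as name([rows], argument=value, ...), one row to a line, values as JSON. apply_moves: Moves the arm, as the interface text tells. Shifts and turns lie within -1 to 1; 1 stands for 50 cm of shift or 2 pi rad of turn. Its arguments: {"type":"object","properties":{"motion":{"type":"array"},"fingers":{"type":"number"},"force":{"type":"number"}},"required":["motion"]}

```bash
ls; mkdir -p pics; python3 - <<'E'
from plant import get_state, vision
import cv2,numpy as np
s=get_state();print({k:np.round(v,3).tolist() for k,v in s.items()})
for n in("top","side"):
    p,d=vision.capture(n);cv2.imwrite(f"pics/{n}0.png",p[...,::-1]);np.save(f"pics/{n}0d.npy",d)
    m=vision.camera_model(n);print(n,np.round(m["K"],1).tolist(),np.round(m["pose"],3).tolist())
E
```

```text
pics
{'t': 0.0, 'joints': [1.135, 0.36, 1.511, 0.0, 1.272, -0.115], 'qd': [0.0, 0.0, -0.001, -0.0, -0.0, 0.001], 'tau': [-0.003, -52.76, -27.862, -0.001, 0.013, 0.0], 'eef_pos': [0.189, 0.569, 0.23], 'tcp_rot': [-0.0, 0.16, 0.987, -0.001], 'force': [0.33, 0.086, -0.634], 'wrist_torque': [0.022, -0.019, 0.006], 'finger_force': 0.0, 'finger_gap': 0.085}
top [[497.8, 0.0, 315.8], [0.0, 497.8, 189.8], [0.0, 0.0, 1.0]] [[0.021, -0.994, 0.104, 0.43], [-1.0, -0.022, -0.002, 0.006], [0.005, -0.104, -0.995, 1.444], [0.0, 0.0, 0.0, 1.0]]
side [[410.4, 0.0, 321.7], [0.0, 410.4, 199.1], [0.0, 0.0, 1.0]] [[0.905, -0.27, 0.33, 0.194], [-0.426, -0.579, 0.695, -0.822], [0.003, -0.769, -0.639, 0.834], [0.0, 0.0, 0.0, 1.0]]
```

View pics/top0.png

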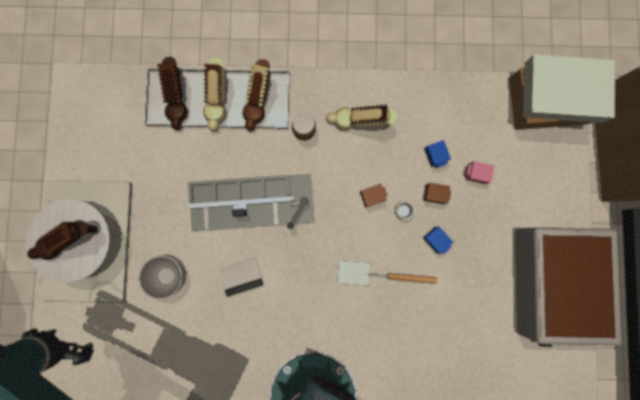

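View pics/side0.png

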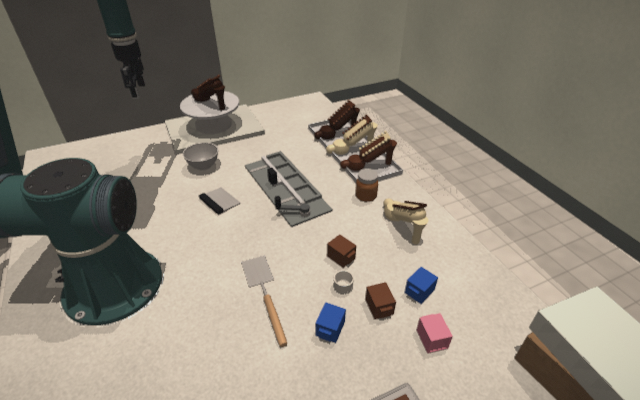

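Top view: candidate cups are brown at (373,195) and (437,193); look-alikes are blue (438,153) and (438,241), pink (480,172). The dish is at (403,211), the jar at (304,126), and the carrier at ~(250,203) with its lever knob near (292,224). I choose the two brown ones and check them in a close crop.

```bash
cat > h.py <<'E'
from plant import get_state, vision
import cv2,numpy as np
from scipy.spatial.transform import Rotation as R
def ray(n,uv,z,m=None):
    m=m or vision.camera_model(n);K=m["K"];T=np.array(m["pose"])
    uv=np.atleast_2d(np.asarray(uv,float))
    d=np.c_[uv,np.ones(len(uv))]@np.linalg.inv(K).T@T[:3,:3].T
    return T[:3,3]+d*((z-T[2,3])/d[:,2])[:,None]
def proj(n,P,m=None):
    m=m or vision.camera_model(n);T=np.linalg.inv(m["pose"]);c=np.atleast_2d(P)@T[:3,:3].T+T[:3,3]
    q=c@np.array(m["K"]).T;return q[:,:2]/q[:,2:]
def cloud(n,d,m=None):
    m=m or vision.camera_model(n);v,u=np.indices(d.shape)
    c=np.stack([u,v,np.ones_like(u)],-1)@np.linalg.inv(m["K"]).T*d[...,None]
    return c@np.array(m["pose"])[:3,:3].T+np.array(m["pose"])[:3,3]
def pose():
    s=get_state();w=s["tcp_rot"];return np.array(s["eef_pos"]),R.from_quat([w[1],w[2],w[3],w[0]])
def grasp_rot(yaw): # tool down, closing axis y at world angle yaw
    y=np.array([np.cos(yaw),np.sin(yaw),0]);z=np.array([0,0,-1.]);return R.from_matrix(np.c_[np.cross(y,z),y,z])
def row(p,r,p0=None,r0=None):
    if p0 is None:p0,r0=pose()
    return np.round(np.r_[r0.inv().apply(np.array(p)-p0)/.5,(r0.inv()*r).as_rotvec()/2/np.pi],4).tolist()
E
python3 - <<'E'
from h import *
p=cv2.imread("pics/top0.png");d=np.load("pics/top0d.npy")
hsv=cv2.cvtColor(p,cv2.COLOR_BGR2HSV);C=cloud("top",d)
m=((hsv[...,0]<14)&(hsv[...,1]>90)).astype(np.uint8)
n,l,st,ce=cv2.connectedComponentsWithStats(m)
for i in range(1,n):
    if st[i,4]>100:
        k=(l==i);print(st[i].tolist(),ce[i].round(1),np.median(C[k],0).round(3), cv2.minAreaRect(np.argwhere(k)[:,::-1].astype(np.float32)))
a=cv2.resize(p[130:260,340:510],None,fx=4.6,fy=4.6,interpolation=2)
cv2.imwrite("pics/crop0.png",a[:600,:800])
a=cv2.resize(p[160:250,180:325],None,fx=5.5,fy=5.5,interpolation=2)
cv2.imwrite("pics/crop1.png",a[:600,:800])
E
```

```text
[158, 58, 28, 71, 979] [171.6  90.8] [0.845 0.414 0.081] ((172.48574829101562, 92.91673278808594), (70.68318939208984, 19.23371124267578), 80.27242279052734)
[244, 73, 20, 57, 574] [253.8 104.9] [0.807 0.183 0.044] ((253.5, 101.0), (56.0, 19.0), 90.0)
[425, 183, 26, 20, 411] [437.2 193. ] [ 0.573 -0.338  0.05 ] ((437.41888427734375, 192.9864959716797), (24.49544906616211, 17.59069061279297), 9.462322235107422)
[361, 184, 26, 22, 376] [373.5 194.8] [ 0.565 -0.16   0.049] ((374.02923583984375, 194.66615295410156), (16.807415008544922, 23.685697555541992), 70.55996704101562)
[29, 222, 64, 37, 996] [ 57.9 239. ] [0.425 0.637 0.2  ] ((58.994598388671875, 238.67918395996094), (23.037424087524414, 68.09191131591797), 57.03059387207031)
[543, 236, 72, 102, 6759] [578.3 286.3] [ 0.33  -0.68   0.141] ((578.5294189453125, 286.4991455078125), (102.98487854003906, 68.47039031982422), 88.31531524658203)
```

View pics/crop0.png

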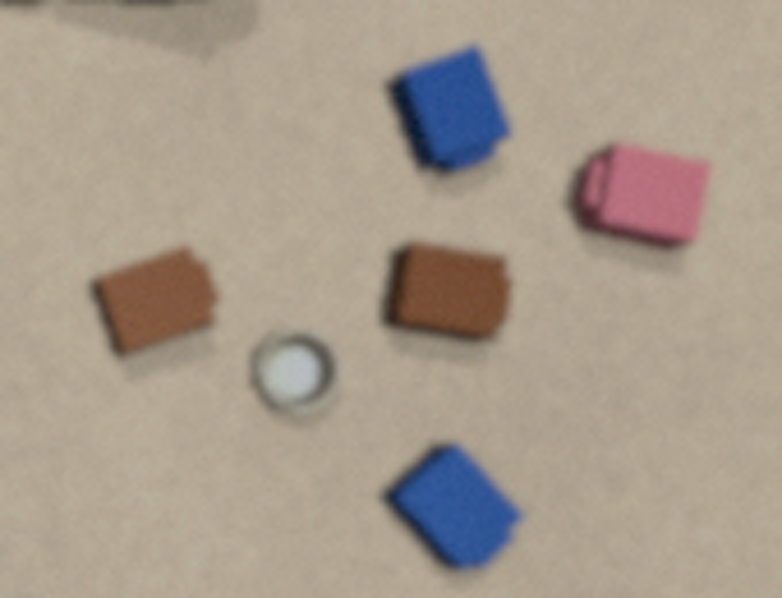

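View pics/crop1.png

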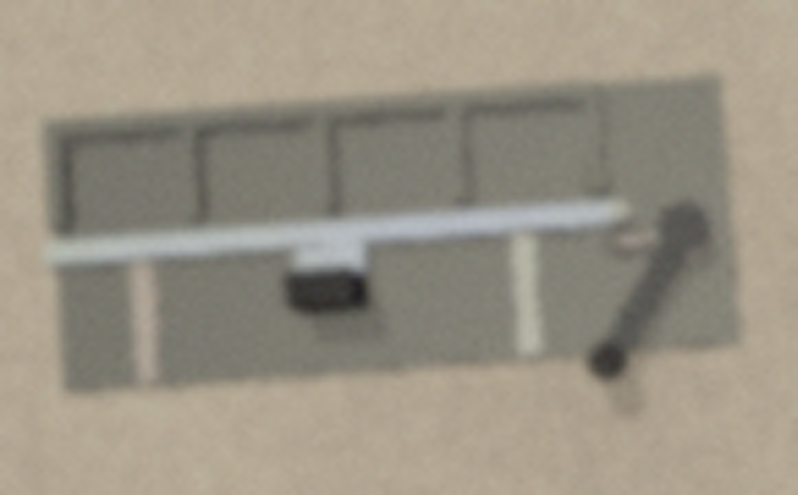

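Crops show two brown cups (mouth left/+y, foot right), at crop (157,300) and (450,290); blue/pink ones are rejected. In the carrier crop the rail's grip is at (328,285), the lever knob at (607,360), the hinge at (685,225), and the lever end is on the right (−y). Now measuring the carrier.

```bash
python3 - <<'E'
from h import *
p=cv2.imread("pics/top0.png");d=np.load("pics/top0d.npy");C=cloud("top",d)
hsv=cv2.cvtColor(p,cv2.COLOR_BGR2HSV)
lab=cv2.cvtColor(p,cv2.COLOR_BGR2LAB).astype(int)
print(lab[185,230],lab[185,330],lab[220,255],hsv[185,230],hsv[185,330])
roi=np.zeros(p.shape[:2],bool);roi[165:240,180:322]=1
m=roi&(lab[...,2]<133)
n,l,st,ce=cv2.connectedComponentsWithStats(m.astype(np.uint8));i=1+st[1:,4].argmax();print(st[i])
cs=max(cv2.findContours((l==i).astype(np.uint8),0,1)[0],key=cv2.contourArea)
r=cv2.minAreaRect(cs);print(r)
b=ray("top",cv2.boxPoints(r),0.008);print(b.round(4));print("center",b.mean(0).round(4), np.linalg.norm(np.diff(b,axis=0),axis=1))
# dark
v=hsv[...,2]
m=roi&(v<60);n,l,st,ce=cv2.connectedComponentsWithStats(m.astype(np.uint8))
for i in range(1,n):
    if st[i,4]>8: print("dark",st[i],ce[i].round(1),ray("top",ce[i],.06).round(4),np.median(C[l==i],0).round(3),C[l==i][:,2].max())
print("hinge",ray("top",[180+685/5.5,160+225/5.5],.034).round(4),"knob",ray("top",[180+607/5.5,160+360/5.5],.068).round(4),"grip", ray("top",[180+325/5.5,160+283/5.5],.06).round(4))
hc=[[45,120],[718,78],[740,342],[65,392]]
q=ray("top",np.array(hc)/5.5+[180,160],.008);print(q.round(4),q.mean(0))
rl=ray("top",np.array([[50,252],[620,212]])/5.5+[180,160],.02);print("rail",rl.round(4),np.degrees(np.arctan2(*( (rl[0]-rl[1])[[1,0]]))))
E
```

```text
[127 127 134] [181 128 140] [135 127 134] [ 25  25 121] [ 20  43 183]
[189 184 106  35 906]
((241.29739379882812, 203.7854461669922), (104.0921401977539, 29.15472984313965), 5.8263421058654785)
[[0.5044 0.3693 0.008 ]
 [0.5887 0.3647 0.008 ]
 [0.5644 0.0638 0.008 ]
 [0.4804 0.0702 0.008 ]]
center [0.5345 0.217  0.008 ] [0.08438419 0.30189853 0.08424955]
dark [233 211  13   5  55] [239.2 213.1] [[0.5045 0.2141 0.06  ]] [0.504 0.215 0.058] 1.4436295639504086
hinge [[0.5445 0.0339 0.034 ]] knob [[0.4731 0.0707 0.068 ]] grip [[0.5091 0.2146 0.06  ]]
[[0.5949 0.3732 0.008 ]
 [0.625  0.0188 0.008 ]
 [0.4858 0.0042 0.008 ]
 [0.4522 0.3559 0.008 ]] [0.53948482 0.18804142 0.008     ]
rail [[0.5245 0.3642 0.02  ]
 [0.5517 0.0683 0.02  ]] 95.267108824839
```

```bash
python3 - <<'E'
from h import *
p,r=pose();M=r.as_matrix();print(M.round(3),"yaw y",np.degrees(np.arctan2(M[1,1],M[0,1])))
m=vision.camera_model("wrist");T=np.array(m["pose"]);print((M.T@T[:3,:3]).round(3),(M.T@(T[:3,3]-p)).round(3),np.round(m["K"],1))
print(row([.44,.14,.33],grasp_rot(np.radians(95)),p,r))
print(row([.44,.14,.33],grasp_rot(np.radians(-85)),p,r))
E
```

```text
[[-0.949  0.315 -0.001]
 [ 0.315  0.949 -0.002]
 [ 0.    -0.002 -1.   ]] yaw y 71.61855158358235
[[ 0.    -0.954 -0.3  ]
 [ 1.    -0.     0.002]
 [-0.002 -0.3    0.954]] [ 0.077 -0.001 -0.144] [[298.    0.  319.8]
 [  0.  298.  200.1]
 [  0.    0.    1. ]]
[-0.7469, -0.6559, -0.198, -0.0003, -0.0001, -0.0649]
[-0.7469, -0.6559, -0.198, -0.0001, 0.0004, 0.4351]
```

>>> apply_moves([
  [-0.25, -0.22, -0.066, 0, 0, 0],
  [-0.25, -0.22, -0.066, 0, 0, 0],
  [-0.25, -0.22, -0.066, 0, 0, 0],
  [-0.25, -0.22, -0.066, 0, 0, 0],
  [-0.25, -0.22, -0.066, 0, 0, 0],
])

```text
t: 0.52
eef_pos: [0.2756, 0.4207, 0.2651]
tcp_rot: [0.001, 0.161, 0.987, -0.001]
force: [0.5, -0.2, -0.3]
finger_gap: 0.0853
finger_force: 0.0
```

>>> apply_moves([
  [-0.25, -0.22, -0.066, 0, 0, 0],
  [-0.25, -0.22, -0.066, 0, 0, 0],
  [-0.25, -0.22, -0.066, 0, 0, 0],
  [-0.25, -0.22, -0.066, 0, 0, 0],
  [-0.25, -0.22, -0.066, 0, 0, 0],
])

```text
t: 0.93
eef_pos: [0.3605, 0.2774, 0.2985]
tcp_rot: [0.002, 0.162, 0.987, -0.001]
force: [-0.0, 0.8, 0.3]
finger_gap: 0.0855
finger_force: 0.0
```

>>> apply_moves([
  [-0.25, -0.22, -0.066, 0, 0, -0.065],
  [-0.25, -0.22, -0.066, 0, 0, -0.065],
  [-0.25, -0.22, -0.066, 0, 0, -0.065],
  [-0.25, -0.22, -0.066, 0, 0, -0.065],
  [-0.25, -0.22, -0.066, 0, 0, -0.065],
])

```text
t: 1.35
eef_pos: [0.4429, 0.1355, 0.3309]
tcp_rot: [0.001, -0.046, 0.999, -0.001]
force: [0.7, 0.4, -1.0]
finger_gap: 0.085
finger_force: 0.0
```

```bash
python3 - <<'E'
from h import *
s=get_state();print(np.round(s["joints"],3),np.round(s["eef_pos"],4))
m=vision.camera_model("wrist");p,d=vision.capture("wrist")
cv2.imwrite("pics/w1.png",p[...,::-1]);np.savez("pics/w1.npz",d=d,K=m["K"],pose=m["pose"])
E
```

```text
[ 1.490e-01  7.200e-02  1.640e+00 -1.000e-03  1.427e+00 -1.513e+00] [0.4429 0.1355 0.3309]
```

View pics/w1.png

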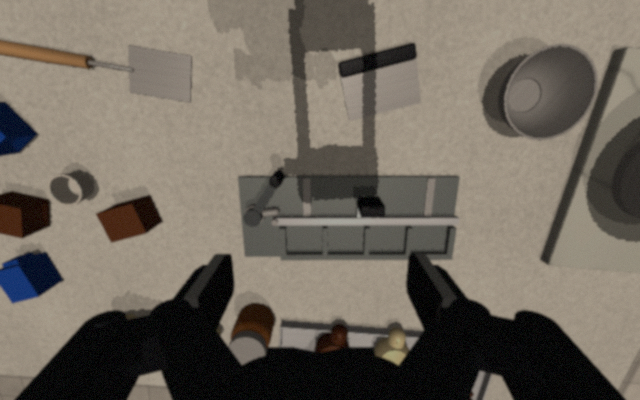

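Wrist view (image upside down relative to the robot): plate corners are about (239,177), (459,176), (453,258), (244,256), knob (279,176), hinge (254,213), grip top (370,201), bar from (272,221) to (457,221).

```bash
python3 - <<'E'
from h import *
z=np.load("pics/w1.npz");m=dict(K=z["K"],pose=z["pose"]);p=cv2.imread("pics/w1.png")
hsv=cv2.cvtColor(p,cv2.COLOR_BGR2HSV);v=hsv[...,2];C=cloud("w",z["d"],m)
R_=lambda uv,h:ray("wrist",uv,h,m).round(4)
c=R_([[239,177],[459,176],[453,258],[244,256]],.008);print(c,c.mean(0))
print("rail",R_([[275,221],[457,221]],.02))
for nm,(u0,u1,v0,v1) in dict(knob=(268,290,165,190),grip=(352,390,190,222)).items():
    mk=np.zeros(v.shape,bool);mk[v0:v1,u0:u1]=v[v0:v1,u0:u1]<30
    P=C[mk];print(nm,mk.sum(),P[:,2].max().round(3));t=P[P[:,2]>P[:,2].max()-.008];print(t[:,:2].mean(0).round(4),np.ptp(t,axis=0).round(3))
print("hinge",R_([254,213],.034), R_([279,174],.068),R_([370,201],.06))
a=cv2.resize(p[155:270,230:470],None,fx=3.3,fy=3.3,interpolation=2);cv2.imwrite("pics/crop2.png",a)
E
```

```text
[[0.4865 0.009  0.008 ]
 [0.4525 0.3598 0.008 ]
 [0.5977 0.3835 0.008 ]
 [0.6273 0.0192 0.008 ]] [0.541    0.192875 0.008   ]
rail [[0.5519 0.0715 0.02  ]
 [0.5246 0.3681 0.02  ]]
knob 90 0.475
[0.366  0.1279] [0. 0. 0.]
grip 353 0.063
[0.5031 0.2178] [0.018 0.035 0.007]
hinge [[0.5357 0.0397 0.034 ]] [[0.4616 0.0797 0.068 ]] [[0.4915 0.2132 0.06  ]]
```

View pics/crop2.png

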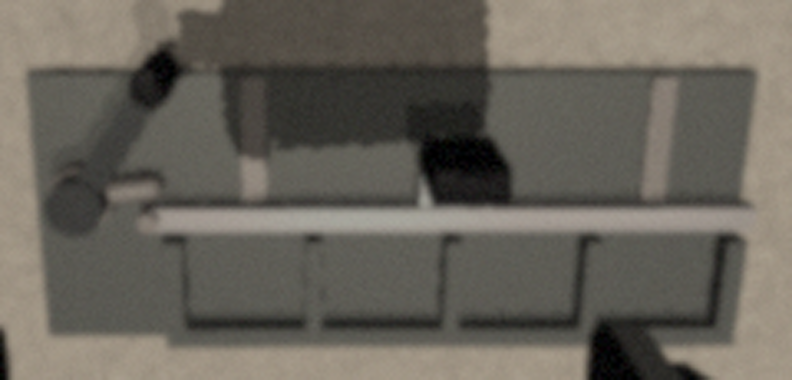

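```bash
python3 - <<'E'
from h import *
z=np.load("pics/w1.npz");m=dict(K=z["K"],pose=z["pose"]);C=cloud("w",z["d"],m)
print("knob",ray("w",[276,181],.068,m).round(4),"hinge",ray("w",[252.7,216.5],.034,m).round(4))
P=C.reshape(-1,3)
for nm,c in dict(knob=(.472,.075),hinge=(.545,.036)).items():
    k=np.hypot(P[:,0]-c[0],P[:,1]-c[1])<.02
    for lo,hi in((.06,.075),(.045,.06),(.025,.045)):
        t=P[k&(P[:,2]>lo)&(P[:,2]<hi)];
        if len(t):print(nm,lo,len(t),t.mean(0).round(4),t.min(0).round(3),t.max(0).round(3))
p0,r0=pose()
print(row([.472,.0735,.12],grasp_rot(np.radians(63)),p0,r0))
E
```

```text
knob [[0.472 0.076 0.068]] hinge [[0.5418 0.0378 0.034 ]]
knob 0.06 136 [0.472  0.0747 0.0685] [0.465 0.066 0.06 ] [0.481 0.083 0.071]
knob 0.045 30 [0.467  0.077  0.0524] [0.465 0.069 0.045] [0.476 0.083 0.06 ]
knob 0.025 30 [0.468  0.0768 0.0374] [0.464 0.067 0.03 ] [0.492 0.083 0.044]
hinge 0.025 286 [0.5418 0.0377 0.0366] [0.526 0.023 0.025] [0.558 0.051 0.039]
[-0.0427, -0.1235, 0.4234, -0.0003, 0.0006, 0.0887]
```

>>> apply_moves([
  [-0.042, -0.124, 0.2, 0, 0, 0.089],
  [-0.042, -0.124, 0.42, 0, 0, 0.089],
  [-0.042, -0.124, 0.42, 0, 0, 0.089],
  [-0.042, -0.124, 0.42, 0, 0, 0.089],
  [-0.042, -0.124, 0.42, 0, 0, 0.089],
], fingers=0.7)

```text
t: 1.82
eef_pos: [0.4659, 0.0813, 0.1318]
tcp_rot: [0.0, 0.237, 0.972, 0.0]
force: [0.3, -0.4, -1.4]
finger_gap: 0.0597
finger_force: 0.0
```

>>> apply_moves([
  [0, 0, 0, 0, 0, 0],
  [0, 0, 0, 0, 0, 0],
])

```text
t: 1.98
eef_pos: [0.464, 0.0814, 0.1318]
tcp_rot: [-0.003, 0.233, 0.972, -0.001]
force: [-0.2, 0.2, -0.2]
finger_gap: 0.0598
finger_force: 0.0
```

```bash
python3 - <<'E'
from h import *
s=get_state();print(np.round(s["joints"],3))
p0,r0=pose();print(row([.4725,.073,.04],grasp_rot(np.radians(62.3)),p0,r0))
E
```

```text
[ 0.027  0.304  1.893  0.     0.951 -1.074]
[-0.0239, -0.0067, 0.1835, -0.0004, -0.0009, 0.002]
```

>>> apply_moves([
  [-0.024, -0.007, 0.06, 0, 0, 0.002],
  [-0.024, -0.007, 0.12, 0, 0, 0.002],
  [-0.024, -0.007, 0.184, 0, 0, 0.002],
  [-0.024, -0.007, 0.184, 0, 0, 0.002],
])

```text
t: 2.32
eef_pos: [0.4739, 0.0732, 0.0398]
tcp_rot: [-0.002, 0.239, 0.971, -0.0]
force: [0.0, 0.0, -0.9]
finger_gap: 0.0599
finger_force: 0.0
```

>>> apply_moves([
  [0, 0, 0, 0, 0, 0],
  [0, 0, 0, 0, 0, 0],
  [0, 0, 0, 0, 0, 0],
  [0, 0, 0, 0, 0, 0],
  [0, 0, 0, 0, 0, 0],
], fingers=0, force=25)

```text
t: 2.73
eef_pos: [0.4771, 0.0727, 0.0439]
tcp_rot: [0.002, 0.24, 0.971, 0.001]
force: [-0.3, 1.2, 9.5]
finger_gap: 0.0172
finger_force: 26.0
```

```bash
python3 - <<'E'
from h import *
s=get_state();print(np.round(s["joints"],3),s["finger_gap"],s["finger_force"],np.round(s["force"],1))
p0,r0=pose();print(p0)
h=np.array([.543,.036]);k=p0[:2]-h;print(np.linalg.norm(k),np.degrees(np.arctan2(k[1],k[0])))
yaw=np.arctan2(*r0.as_matrix()[[1,0],1]);print(np.degrees(yaw))
u=k/np.linalg.norm(k)*.08
for a in np.radians([6,12,18,24,30]):
    c,s_=np.cos(a),np.sin(a);q=h+np.array([[c,-s_],[s_,c]])@k
    print(row([*q,p0[2]],grasp_rot(yaw+a),p0,grasp_rot(yaw)))
E
```

```text
[ 0.008  0.458  1.953  0.     0.725 -1.079] 0.01716102931570472 26.02837711572647 [-0.3  1.2  9.5]
[0.47709872 0.07273061 0.04388451]
0.07544611194308332 150.8665382460477
62.27331066974368
[-0.0004, -0.0158, 0.0, 0.0, 0.0, -0.0167]
[-0.0025, -0.0314, 0.0, 0.0, 0.0, -0.0333]
[-0.0062, -0.0468, 0.0, 0.0, 0.0, -0.05]
[-0.0115, -0.0617, 0.0, 0.0, 0.0, -0.0667]
[-0.0184, -0.0759, 0.0, 0.0, 0.0, -0.0833]
```

>>> apply_moves([
  [0, -0.016, -0.009, 0, 0, -0.0167],
  [-0.0025, -0.0314, -0.009, 0, 0, -0.0333],
  [-0.006, -0.047, -0.009, 0, 0, -0.05],
  [-0.0115, -0.0617, -0.009, 0, 0, -0.0667],
  [-0.0184, -0.076, -0.009, 0, 0, -0.0833],
])

```text
t: 3.15
eef_pos: [0.4674, 0.0344, 0.0468]
tcp_rot: [0.002, -0.022, 1.0, 0.0]
force: [5.8, 2.2, -13.0]
finger_gap: 0.0169
finger_force: 26.4
```

>>> apply_moves([
  [0, -0.016, 0, 0, 0, -0.0167],
  [-0.0025, -0.0314, 0, 0, 0, -0.0333],
  [-0.006, -0.047, 0, 0, 0, -0.05],
  [-0.0115, -0.0617, 0, 0, 0, -0.0667],
  [-0.0184, -0.076, 0, 0, 0, -0.0833],
])

```text
t: 3.57
eef_pos: [0.4787, -0.003, 0.0468]
tcp_rot: [0.002, -0.28, 0.96, -0.0]
force: [6.4, 5.7, -13.1]
finger_gap: 0.0167
finger_force: 26.3
```

>>> apply_moves([
  [0, -0.016, 0, 0, 0, -0.0167],
  [-0.0025, -0.0314, 0, 0, 0, -0.0333],
  [-0.006, -0.047, 0, 0, 0, -0.05],
  [-0.006, -0.047, 0, 0, 0, -0.05],
  [-0.006, -0.047, 0, 0, 0, -0.05],
])

```text
t: 3.98
eef_pos: [0.4898, -0.0181, 0.0466]
tcp_rot: [0.0, -0.423, 0.906, 0.003]
force: [-0.1, 18.5, -3.1]
finger_gap: 0.0169
finger_force: 27.5
```

```bash
python3 - <<'E'
from h import *
s=get_state();print(np.round(s["joints"],3),s["finger_gap"],s["finger_force"],np.round(s["force"],1))
p0,r0=pose();print(p0)
h=np.array([.543,.036]);k=p0[:2]-h;print(np.linalg.norm(k),np.degrees(np.arctan2(k[1],k[0])))
E
```

```text
[-0.182  0.463  1.929  0.007  0.753 -2.632] 0.01687266113144148 27.50672221183777 [-0.1 18.5 -3.1]
[ 0.48979719 -0.01809038  0.04657273]
0.07587034107914313 -134.52604123433127
```

>>> apply_moves([
  [0, 0, 0, 0, 0, 0],
  [0, 0, 0, 0, 0, 0],
  [0, 0, 0, 0, 0, 0],
  [0, 0, 0, 0, 0, 0],
], fingers=0.7)

```text
t: 4.32
eef_pos: [0.4921, -0.0218, 0.0468]
tcp_rot: [0.001, -0.424, 0.905, -0.001]
force: [0.4, -0.3, 0.4]
finger_gap: 0.0598
finger_force: 0.0
```

>>> apply_moves([
  [0, 0, -0.08, 0, 0, 0],
  [0, 0, -0.15, 0, 0, 0],
  [0, 0, -0.15, 0, 0, 0],
  [0, 0, -0.15, 0, 0, 0.06],
  [0, 0, -0.15, 0, 0, 0.06],
])

```text
t: 4.73
eef_pos: [0.4922, -0.0218, 0.1222]
tcp_rot: [0.001, -0.306, 0.952, -0.001]
force: [0.7, 1.4, -0.2]
finger_gap: 0.0596
finger_force: 0.0
```

```bash
python3 - <<'E'
from h import *
s=get_state();print(np.round(s["joints"],3))
p0,r0=pose();print(row([.504,.216,.12],grasp_rot(np.radians(95.3)),p0,r0))
E
```

```text
[-0.184  0.341  1.865 -0.     0.933 -2.376]
[-0.296, 0.3731, 0.0041, -0.0003, 0.0003, 0.0841]
```

>>> apply_moves([
  [-0.25, 0.32, 0, 0, 0, 0.084],
  [-0.25, 0.32, 0, 0, 0, 0.084],
  [-0.25, 0.32, 0, 0, 0, 0.084],
  [-0.25, 0.32, 0, 0, 0, 0.084],
  [-0.25, 0.32, 0, 0, 0, 0.084],
])

```text
t: 5.15
eef_pos: [0.4985, 0.167, 0.1213]
tcp_rot: [0.0, -0.046, 0.999, -0.0]
force: [1.3, -0.1, 0.0]
finger_gap: 0.0599
finger_force: 0.0
```

```bash
python3 - <<'E'
from h import *
s=get_state();print(np.round(s["joints"],3))
p0,r0=pose();print(p0,row([.504,.216,.12],grasp_rot(np.radians(95.3)),p0,r0))
E
```

```text
[ 1.920e-01  3.830e-01  1.794e+00 -1.000e-03  9.640e-01 -1.470e+00]
[0.49850205 0.16701579 0.12126234] [-0.02, 0.0965, 0.0025, -0.0001, 0.0001, -0.0]
```

>>> apply_moves([
  [-0.02, 0.0965, 0, 0, 0, 0],
  [-0.02, 0.0965, 0, 0, 0, 0],
  [-0.02, 0.0965, 0.08, 0, 0, 0],
  [-0.02, 0.0965, 0.16, 0, 0, 0],
  [-0.02, 0.0965, 0.168, 0, 0, 0],
])

```text
t: 5.57
eef_pos: [0.4994, 0.214, 0.032]
tcp_rot: [-0.004, -0.05, 0.999, -0.001]
force: [-0.7, -1.2, -1.4]
finger_gap: 0.0599
finger_force: 0.0
```

>>> apply_moves([
  [0, 0, 0, 0, 0, 0],
  [0, 0, 0, 0, 0, 0],
  [0, 0, 0, 0, 0, 0],
  [0, 0, 0, 0, 0, 0],
  [0, 0, 0, 0, 0, 0],
], fingers=0, force=30)

```text
t: 5.98
eef_pos: [0.5017, 0.2186, 0.0376]
tcp_rot: [-0.001, -0.048, 0.999, 0.003]
force: [-5.6, 21.6, -18.7]
finger_gap: 0.035
finger_force: 35.6
```

>>> apply_moves([
  [0.02, 0, 0, 0, 0, 0],
  [0.04, 0, 0, 0, 0, 0],
  [0.06, 0, 0, 0, 0, 0],
  [0.08, 0, 0, 0, 0, 0],
  [0.08, 0, 0, 0, 0, 0],
])

```text
t: 6.4
eef_pos: [0.462, 0.2148, 0.0377]
tcp_rot: [-0.0, -0.048, 0.999, 0.003]
force: [-4.4, 24.9, -24.7]
finger_gap: 0.0351
finger_force: 35.1
```

```bash
python3 - <<'E'
from h import *
p0,r0=pose();s=get_state();print(p0,s["finger_gap"],np.round(s["force"],1))
E
```

```text
[0.46200395 0.21481865 0.03765907] 0.03507580231581296 [ -4.4  24.9 -24.7]
```

>>> apply_moves([
  [0, 0, 0, 0, 0, 0],
  [0, 0, 0, 0, 0, 0],
  [0, 0, 0, 0, 0, 0],
  [0, 0, 0, 0, 0, 0],
], fingers=1)

```text
t: 6.73
eef_pos: [0.4653, 0.211, 0.0386]
tcp_rot: [0.002, -0.049, 0.999, 0.0]
force: [-0.3, 0.4, 0.4]
finger_gap: 0.0813
finger_force: 0.0
```

>>> apply_moves([
  [0, 0, -0.08, 0, 0, 0],
  [0, 0, -0.16, 0, 0, 0],
  [0, 0, -0.24, 0, 0, 0],
  [0, 0, -0.32, 0, 0, 0],
  [0, 0, -0.4, 0, 0, 0],
])

```text
t: 7.15
eef_pos: [0.4636, 0.2105, 0.2399]
tcp_rot: [0.001, -0.049, 0.999, -0.0]
force: [1.5, 0.0, -0.4]
finger_gap: 0.0852
finger_force: 0.0
```

>>> apply_moves([
  [0, 0, -0.15, 0, 0, 0],
  [0, 0, -0.15, 0, 0, 0],
  [0, 0, -0.15, 0, 0, 0],
  [0, 0, -0.15, 0, 0, 0],
])

```text
t: 7.48
eef_pos: [0.4654, 0.2112, 0.3153]
tcp_rot: [0.003, -0.049, 0.999, 0.001]
force: [-0.3, -1.1, -0.1]
finger_gap: 0.0854
finger_force: 0.0
```

```bash
python3 - <<'E'
from h import *
s=get_state();print(np.round(s["joints"],3),np.round(s["eef_pos"],4))
m=vision.camera_model("wrist");p,d=vision.capture("wrist")
cv2.imwrite("pics/w2.png",p[...,::-1]);np.savez("pics/w2.npz",d=d,K=m["K"],pose=m["pose"])
cv2.imwrite("pics/crop3.png",cv2.resize(p[130:300,180:500,::-1],None,fx=2.5,fy=2.5,interpolation=2))
E
```

```text
[ 0.291  0.156  1.581 -0.     1.398 -1.378] [0.4654 0.2112 0.3153]
```

View pics/crop3.png

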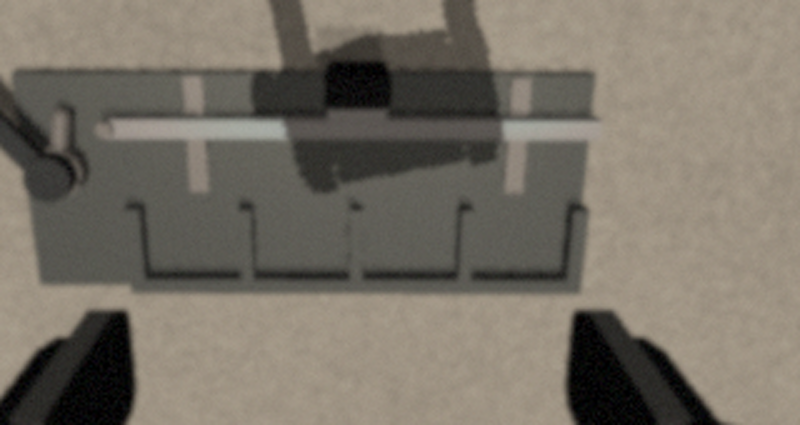

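Rail is back, the lever free (knob off left), and the five wall/divider ends are at crop (135,205), (246,205), (356,205), (465,205), (576,207), with the back wall's inner top edge at row ~277.

```bash
python3 - <<'E'
from h import *
z=np.load("pics/w2.npz");m=dict(K=z["K"],pose=z["pose"]);C=cloud("w",z["d"],m)
f=lambda uv,h:ray("w",np.array(uv)/2.5+[180,130],h,m).round(4)
print(f([[246,209],[356,209],[465,209]],.02));print(f([[246,201],[356,201],[465,201]],.008))
b=f([[150,277],[563,277]],.02);print("back",b, np.degrees(np.arctan2(b[1,1]-b[0,1],b[1,0]-b[0,0])))
rl=f([[108,129],[602,129]],.02);print("rail",rl,rl.mean(0),np.degrees(np.arctan2(rl[1,1]-rl[0,1],rl[1,0]-rl[0,0])))
# hypothesised carrier
y=np.radians(5.26);o=np.array([.571,.223]);A=np.array([[np.cos(y),-np.sin(y)],[np.sin(y),np.cos(y)]])
P=C.reshape(-1,3);Q=(P[:,:2]-o)@A
k=(P[:,2]>.048)&(P[:,2]<.075)&(abs(Q[:,1])<.03)&(Q[:,0]<-.08)&(Q[:,0]>-.14);print("grip",k.sum(),Q[k].mean(0),np.ptp(Q[k],axis=0),P[k,2].mean())
for q in[(-.021,0),(-.021,.07),(.027,-.138),(.027,.138)]:
    print(q,((proj("w",[*(o+A@q),.02],m)-[180,130])*2.5).round(1))
print(row([.47,-.16,.33],grasp_rot(np.radians(95))))
E
```

```text
[[0.557  0.1552 0.02  ]
 [0.5503 0.2239 0.02  ]
 [0.5436 0.292  0.02  ]]
[[0.5562 0.1536 0.008 ]
 [0.5493 0.2239 0.008 ]
 [0.5424 0.2936 0.008 ]]
back [[0.6099 0.0961 0.02  ]
 [0.5839 0.362  0.02  ]] 95.58469199968171
rail [[0.5135 0.0691 0.02  ]
 [0.4842 0.3672 0.02  ]] [0.49885 0.21815 0.02   ] 95.61352367733086
grip 406 [-0.10481012  0.00155192] [0.01933239 0.03430518] 0.06029241748247669
(-0.021, 0) [[351.6 208.3]]
(-0.021, 0.07) [[463.1 208.9]]
(0.027, -0.138) [[137.5 276.8]]
(0.027, 0.138) [[563.9 279. ]]
[0.0608, -0.7393, -0.034, 0.0, 0.0004, 0.0018]
```

>>> apply_moves([
  [0.03, -0.37, -0.03, 0, 0, 0],
  [0.03, -0.37, -0.03, 0, 0, 0],
  [0.03, -0.37, -0.03, 0, 0, 0],
  [0.03, -0.37, -0.03, 0, 0, 0],
  [0.03, -0.37, -0.03, 0, 0, 0],
])

```text
t: 7.95
eef_pos: [0.4657, 0.0217, 0.3256]
tcp_rot: [-0.002, -0.048, 0.999, -0.001]
force: [-0.1, -0.2, -1.0]
finger_gap: 0.0856
finger_force: 0.0
```

>>> apply_moves([
  [0.03, -0.37, 0, 0, 0, 0],
  [0.03, -0.37, 0, 0, 0, 0],
  [0.03, -0.37, 0, 0, 0, 0],
  [0.03, -0.37, 0, 0, 0, 0],
  [0.03, -0.37, 0, 0, 0, 0],
])

```text
t: 8.37
eef_pos: [0.4691, -0.1642, 0.3251]
tcp_rot: [-0.002, -0.048, 0.999, -0.0]
force: [0.1, -0.2, -0.3]
finger_gap: 0.085
finger_force: 0.0
```

```bash
cat > cups.py <<'E'
from h import *
def cups(name="wrist",tag="x"):
    m=vision.camera_model(name);p,d=vision.capture(name)
    cv2.imwrite(f"pics/{tag}.png",p[...,::-1]);np.savez(f"pics/{tag}.npz",d=d,K=m["K"],pose=m["pose"])
    hsv=cv2.cvtColor(p,cv2.COLOR_RGB2HSV);C=cloud(name,d,m)
    k=((hsv[...,0]<16)&(hsv[...,1]>90)&(C[...,2]>.035)&(C[...,2]<.058)&(C[...,1]<.03)&(C[...,0]>.3)).astype(np.uint8)
    n,l,st,ce=cv2.connectedComponentsWithStats(k);out=[]
    for i in range(1,n):
        if st[i,4]<100:continue
        P=C[l==i];P=P[abs(P[:,2]-.05)<.005]  # top face
        # drop foot / side points: min area rect on ground plane
        r=cv2.minAreaRect((P[:,:2]*1000).astype(np.float32));out.append((P,r))
        print(st[i].tolist(),"n",len(P),"mean",P.mean(0).round(4),"rect",np.round(r[0],1),np.round(r[1],1),round(r[2],1))
    return out
E
python3 - <<'E'
from cups import *
s=get_state();print(np.round(s["joints"],3).tolist(),np.round(s["eef_pos"],4))
cups(tag="w3")
E
```

```text
[-0.474, 0.133, 1.585, -0.002, 1.426, -2.141] [ 0.4691 -0.1642  0.3251]
[175, 200, 47, 40, 1379] n 1268 mean [ 0.5726 -0.3403  0.0509] rect [ 574.3 -341.2] [60.8 49.5] 81.6
[293, 205, 47, 40, 1335] n 1222 mean [ 0.5628 -0.1602  0.0512] rect [ 564.3 -160.1] [49. 60.] 20.4
[0, 311, 71, 34, 471] n 219 mean [ 0.7829 -0.6042  0.0502] rect [ 780.4 -614.8] [109.   45.7] 66.7
[401, 320, 20, 25, 208] n 93 mean [0.7385 0.0174 0.0502] rect [741.   16.2] [ 7.5 39. ] 55.4
```

View pics/w3.png

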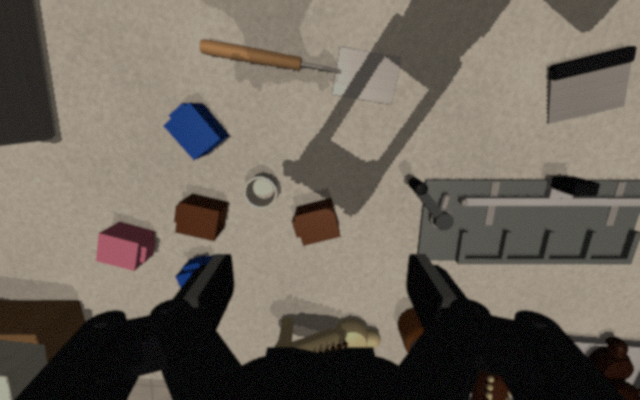

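Wrist view: the brown cups are at (316,222) (A) and (203,217) (B), the dish at (263,188), and the blue/pink pieces are apart. Body top faces fit 60×50 mm rectangles well. Now planning the tilted grasp for cup A.

```bash
cat >> h.py <<'E'
O=np.array([.571,.2255]);CY=np.radians(5.5);PHI=np.radians(40)
def pick(c,axis_deg,back=0.,foot=.008,z=.030,phi=PHI):
    a=np.radians(axis_deg);m=np.array([np.cos(a),np.sin(a),0]);dn=np.array([0,0,-1.])
    tz=np.sin(phi)*m+np.cos(phi)*dn;ty=np.array([np.sin(a),-np.cos(a),0]);ty=ty if ty[0]>0 else -ty
    G=np.array([*c,z])-foot*m
    return G+tz*(.022-back),R.from_matrix(np.c_[np.cross(ty,tz),ty,tz])
def cup_T(c,axis_deg): # cup frame: x mouth
    a=np.radians(axis_deg);m=np.array([np.cos(a),np.sin(a),0])
    return np.array([*c,.025])-.002*m,R.from_matrix(np.c_[m,np.cross([0,0,1],m),[0,0,1]])
def place(pc,rc,pt,rt,k,cx=-.015,dz=0.):
    """tool pose putting the cup (pc,rc when tool was pt,rt) in pocket k, tool leaning along carrier +x"""
    rel_r=rt.inv()*rc;rel_p=rt.inv().apply(pc-pt);rel_p[1]=0
    A=R.from_euler("z",CY);best=None
    for q in range(4):
        rf=A*R.from_euler("z",q*np.pi/2)*R.from_euler("y",np.pi/2)
        r=rf*rel_r.inv();tz=A.inv().apply(r.as_matrix()[:,2])
        if best is None or tz[0]>best[0]:best=(tz[0],r)
    r=best[1];o=np.array([*O,0])+A.apply([cx,-.105+.07*k,.040+dz])
    return o-r.apply(rel_p),r
E
python3 - <<'E'
from h import *
print("dish",ray("top",[403,211],.035).round(3))
p,r=pick([.5643,-.1601],110.4,back=.12);print(p.round(4),r.as_matrix().round(3));print(row(p,r))
p1,r1=pick([.5643,-.1601],110.4)
pf,rf=place(*cup_T([.5643,-.1601],110.4),p1,r1,3);print(pf.round(4),rf.as_matrix().round(3))
E
```

```text
dish [[ 0.522 -0.246  0.035]]
[ 0.589  -0.2266  0.1051] [[-0.267  0.937 -0.224]
 [ 0.718  0.349  0.602]
 [ 0.643  0.    -0.766]]
[-0.2281, -0.1428, 0.4395, -0.0731, 0.0942, 0.1991]
[0.5578 0.3297 0.0319] [[-0.64  -0.096  0.763]
 [-0.062  0.995  0.073]
 [-0.766  0.    -0.643]]
```

>>> apply_moves([
  [-0.2, -0.13, 0.05, -0.0292, 0.0377, 0.0796],
  [-0.2, -0.13, 0.05, -0.0292, 0.0377, 0.0796],
  [-0.2, -0.13, 0.05, -0.0292, 0.0377, 0.0796],
  [-0.2, -0.13, 0.05, -0.0292, 0.0377, 0.0796],
  [-0.2, -0.13, 0.05, -0.0292, 0.0377, 0.0796],
])

```text
t: 8.83
eef_pos: [0.5769, -0.2155, 0.2975]
tcp_rot: [-0.125, 0.202, 0.968, 0.086]
force: [-0.4, -0.8, 0.3]
finger_gap: 0.0853
finger_force: 0.0
```

>>> apply_moves([
  [0, 0, 0, -0.0292, 0.0377, 0.0796],
  [0, 0, 0, -0.0292, 0.0377, 0.0796],
  [0, 0, 0, -0.0292, 0.0377, 0.0796],
  [0, 0, 0, -0.0292, 0.0377, 0.0796],
  [0, 0, 0, -0.0292, 0.0377, 0.0796],
])

```text
t: 9.25
eef_pos: [0.5756, -0.2147, 0.2994]
tcp_rot: [-0.235, 0.433, 0.855, 0.163]
force: [0.2, -0.4, -0.5]
finger_gap: 0.0851
finger_force: 0.0
```

```bash
python3 - <<'E'
from h import *
s=get_state();print(np.round(s["joints"],3).tolist(),np.round(s["eef_pos"],4))
p,r=pick([.5643,-.1601],110.4,back=.12);print(row(p,r))
E
```

```text
[-0.618, 0.622, 1.043, 0.268, 1.996, -1.205] [ 0.5756 -0.2147  0.2994]
[-0.2409, -0.0206, 0.3064, -0.0147, 0.0178, 0.0396]
```

>>> apply_moves([
  [-0.06, -0.005, 0.08, -0.0147, 0.0178, 0.0396],
  [-0.12, -0.01, 0.16, -0.0147, 0.0178, 0.0396],
  [-0.18, -0.015, 0.23, -0.0147, 0.0178, 0.0396],
  [-0.24, -0.02, 0.306, -0.0147, 0.0178, 0.0396],
  [-0.24, -0.02, 0.306, -0.0147, 0.0178, 0.0396],
])

```text
t: 9.67
eef_pos: [0.5885, -0.226, 0.1022]
tcp_rot: [-0.281, 0.535, 0.773, 0.195]
force: [-0.1, 0.5, -0.6]
finger_gap: 0.0856
finger_force: 0.0
```

```bash
python3 - <<'E'
from cups import *
s=get_state();print(np.round(s["joints"],3).tolist(),np.round(s["eef_pos"],4))
cups(tag="w4")
p,r=pick([.5643,-.1601],110.4,back=.0);print(p.round(4),row(p,r))
E
```

```text
[-0.675, 0.85, 1.15, 0.341, 1.756, -1.079] [ 0.5885 -0.226   0.1022]
[541, 62, 91, 47, 1604] n 695 mean [0.7498 0.0132 0.0502] rect [753.7  15.8] [19.3 60.7] 81.0
[289, 149, 65, 86, 5004] n 4438 mean [ 0.5653 -0.1626  0.051 ] rect [ 564.3 -160.1] [49.7 61.2] 20.3
[ 0.5622 -0.1543  0.0131] [0.005, 0.0035, 0.2261, -0.0008, -0.0007, 0.0002]
```

>>> apply_moves([
  [0.005, 0.003, 0.06, 0, 0, 0],
  [0.005, 0.003, 0.12, 0, 0, 0],
  [0.005, 0.003, 0.17, 0, 0, 0],
  [0.005, 0.003, 0.21, 0, 0, 0],
  [0.005, 0.003, 0.226, 0, 0, 0],
])

```text
t: 10.13
eef_pos: [0.5643, -0.1539, 0.0212]
tcp_rot: [-0.281, 0.534, 0.774, 0.195]
force: [-0.3, 0.2, 0.7]
finger_gap: 0.0854
finger_force: 0.0
```

>>> apply_moves([
  [0, 0, 0, 0, 0, 0],
  [0, 0, 0, 0, 0, 0],
  [0, 0, 0, 0, 0, 0],
  [0, 0, 0, 0, 0, 0],
  [0, 0, 0, 0, 0, 0],
], fingers=0, force=50)

```text
t: 10.55
eef_pos: [0.5683, -0.1586, 0.0241]
tcp_rot: [-0.276, 0.534, 0.775, 0.195]
force: [1.3, -2.9, 3.9]
finger_gap: 0.0496
finger_force: 36.4
```

```bash
python3 - <<'E'
from h import *
s=get_state();print(np.round(s["joints"],3).tolist(),s["finger_gap"],s["finger_force"],np.round(s["force"],1))
p0,r0=pose();q,_=pick([.5643,-.1601],110.4);print(p0.round(4),q.round(4))
pf,rf=place(*cup_T([.5643,-.1601],110.4),p0,r0,3);print(pf.round(4))
np.savez("grA.npz",p=p0,r=r0.as_quat())
up=p0+[0,0,.22];print("up",row(up,r0,p0,r0)); print("rot",row(up,rf,up,r0)); print(row([pf[0],pf[1],.27],rf,up,rf))
E
```

```text
[-0.622, 0.872, 1.334, 0.366, 1.536, -1.113] 0.049597267605630366 36.39067590236664 [ 1.3 -2.9  3.9]
[ 0.5683 -0.1586  0.0241] [ 0.5622 -0.1543  0.0131]
[0.5469 0.3287 0.038 ]
up [0.2799, 0.0033, -0.3395, 0.0, 0.0, 0.0]
rot [0.0, 0.0, 0.0, -0.0201, -0.2098, -0.2281]
[-0.0807, 0.9735, 0.0089, 0.0, 0.0, 0.0]
```

>>> apply_moves([
  [0, 0, 0, 0, 0, 0],
  [0, 0, 0, 0, 0, 0],
  [0.002, 0, 0.012, 0, 0, 0],
  [0.002, 0, 0.022, 0, 0, 0],
  [0.002, 0, 0.022, 0, 0, 0],
], fingers=1)

```text
t: 10.97
eef_pos: [0.5631, -0.1484, 0.0141]
tcp_rot: [-0.279, 0.534, 0.774, 0.195]
force: [-0.2, -0.5, -0.4]
finger_gap: 0.0854
finger_force: 0.0
```

>>> apply_moves([
  [0, 0, 0, 0, 0, 0],
  [0, 0, 0, 0, 0, 0],
  [0, 0, 0, 0, 0, 0],
  [0, 0, 0, 0, 0, 0],
  [0, 0, 0, 0, 0, 0],
], fingers=0, force=50)

```text
t: 11.38
eef_pos: [0.5646, -0.1501, 0.0152]
tcp_rot: [-0.277, 0.534, 0.775, 0.195]
force: [0.4, -1.3, 1.1]
finger_gap: 0.0492
finger_force: 51.7
```

>>> apply_moves([
  [0, 0, 0, 0, 0, 0],
  [0, 0, 0, 0, 0, 0],
])

```text
t: 11.55
eef_pos: [0.5646, -0.1501, 0.0152]
tcp_rot: [-0.277, 0.534, 0.775, 0.195]
force: [0.6, -2.0, 1.5]
finger_gap: 0.0493
finger_force: 51.6
```

```bash
python3 - <<'E'
from cups import *
s=get_state();print(np.round(s["joints"],3).tolist(),s["finger_gap"],s["finger_force"],np.round(s["force"],1))
c=cups(tag="w5")
p0,r0=pose();q,_=pick([.5643,-.1601],110.4);print(p0.round(4),q.round(4))
pf,rf=place(*cup_T([.5643,-.1601],110.4),p0,r0,3);print(pf.round(4))
np.savez("grA.npz",p=p0,r=r0.as_quat())
up=p0+[0,0,.22];print("up",row(up,r0,p0,r0)); print("rot",row(up,rf,up,r0)); print(row([pf[0],pf[1],.27],rf,up,rf))
E
```

```text
[-0.615, 0.878, 1.354, 0.37, 1.513, -1.116] 0.049303992152225015 51.62286400794983 [ 0.6 -2.   1.5]
[254, 196, 132, 157, 17867] n 17387 mean [ 0.5681 -0.1614  0.0511] rect [ 567.2 -158.8] [52.9 60.1] 20.7
[ 0.5646 -0.1501  0.0152] [ 0.5622 -0.1543  0.0131]
[0.5557 0.3295 0.0287]
up [0.2806, 0.0027, -0.3389, 0.0, 0.0, 0.0]
rot [0.0, 0.0, 0.0, -0.0197, -0.2102, -0.2278]
[-0.1087, 0.9556, 0.014, 0.0, 0.0, 0.0]
```

>>> apply_moves([
  [0.04, 0, -0.05, 0, 0, 0],
  [0.09, 0, -0.11, 0, 0, 0],
  [0.14, 0, -0.17, 0, 0, 0],
  [0.19, 0, -0.23, 0, 0, 0],
  [0.24, 0, -0.29, 0, 0, 0],
])

```text
t: 12.02
eef_pos: [0.5627, -0.15, 0.2046]
tcp_rot: [-0.278, 0.534, 0.774, 0.195]
force: [0.7, 0.1, -1.2]
finger_gap: 0.0495
finger_force: 52.0
```

>>> apply_moves([
  [0.06, 0, -0.07, -0.0099, -0.105, -0.114],
  [0.06, 0, -0.07, -0.0099, -0.105, -0.114],
  [0.06, 0, -0.07, -0.0099, -0.105, -0.114],
  [0.06, 0, -0.07, -0.0099, -0.105, -0.114],
  [0.06, 0, -0.07, -0.0099, -0.105, -0.114],
])

```text
t: 12.43
eef_pos: [0.563, -0.1496, 0.25]
tcp_rot: [-0.046, 0.377, 0.913, 0.151]
force: [0.0, -0.6, -1.4]
finger_gap: 0.0496
finger_force: 52.0
```

```bash
python3 - <<'E'
from h import *
s=get_state();print(np.round(s["joints"],3).tolist(),s["finger_gap"],s["finger_force"])
z=np.load("grA.npz");pg,rg=z["p"],R.from_quat(z["r"])
pf,rf=place(*cup_T([.567,-.159],110.5),pg,rg,3);print(pf.round(4))
p0,r0=pose();print(row(p0,rf,p0,r0),row([.46,.1,.30],rf,p0,r0))
E
```

```text
[-0.561, 0.376, 1.483, 0.286, 1.435, -1.409] 0.04955825914295547 51.95257008075714
[0.5557 0.3295 0.0288]
[0.0, 0.0, 0.0, -0.0135, -0.1422, -0.1538] [0.5028, 0.2139, 0.0542, -0.0135, -0.1422, -0.1538]
```

>>> apply_moves([
  [0.25, 0.107, 0.027, -0.0068, -0.071, -0.077],
  [0.25, 0.107, 0.027, -0.0068, -0.071, -0.077],
  [0.25, 0.107, 0.027, -0.0068, -0.071, -0.077],
  [0.25, 0.107, 0.027, -0.0068, -0.071, -0.077],
  [0.25, 0.107, 0.027, -0.0068, -0.071, -0.077],
])

```text
t: 12.85
eef_pos: [0.5097, -0.0217, 0.2754]
tcp_rot: [0.187, 0.184, 0.96, 0.095]
force: [-0.3, -0.2, -1.2]
finger_gap: 0.049
finger_force: 52.1
```

```bash
cat > pl.py <<'E'
from h import *
import sys
# python3 pl.py gr cx cy ax k  x y z
z=np.load(sys.argv[1]);pg,rg=z["p"],R.from_quat(z["r"]);c=[float(a) for a in sys.argv[2:5]];k=int(sys.argv[5])
s=get_state();print(np.round(s["joints"],3).tolist(),round(s["finger_gap"],4),round(s["finger_force"],1),np.round(s["force"],1))
pf,rf=place(*cup_T(c[:2],c[2]),pg,rg,k);p0,r0=pose();print(p0.round(4),"final",pf.round(4))
for dz in (.17,.06,.012,0.): print(dz,row(pf+[0,0,dz],rf,p0,r0))
if len(sys.argv)>6:print("via",row([float(a) for a in sys.argv[6:9]],rf,p0,r0))
E
python3 pl.py grA.npz .567 -.159 110.5 3 .47 .15 .27
```

```text
[-0.363, -0.002, 1.945, 0.325, 0.88, -1.722] 0.049 52.1 [-0.3 -0.2 -1.2]
[ 0.5097 -0.0217  0.2754] final [0.5557 0.3295 0.0288]
0.17 [0.2439, 0.6327, 0.256, -0.0066, -0.0752, -0.0807]
0.06 [0.315, 0.5773, 0.4567, -0.0066, -0.0752, -0.0807]
0.012 [0.3461, 0.5532, 0.5443, -0.0066, -0.0752, -0.0807]
0.0 [0.3538, 0.5471, 0.5662, -0.0066, -0.0752, -0.0807]
via [0.2058, 0.2858, 0.0177, -0.0066, -0.0752, -0.0807]
```

>>> apply_moves([
  [0.13, 0.32, 0.13, -0.0066, -0.0752, -0.0807],
  [0.13, 0.32, 0.13, -0.0066, -0.0752, -0.0807],
  [0.13, 0.32, 0.13, -0.0066, -0.0752, -0.0807],
  [0.13, 0.32, 0.13, -0.0066, -0.0752, -0.0807],
  [0.13, 0.32, 0.13, -0.0066, -0.0752, -0.0807],
])

```text
t: 13.27
eef_pos: [0.5248, 0.1141, 0.2411]
tcp_rot: [0.335, 0.043, 0.941, 0.031]
force: [-0.4, -1.0, -2.3]
finger_gap: 0.0494
finger_force: 52.4
```

```bash
python3 pl.py grA.npz .567 -.159 110.5 3
```

```text
[0.116, 0.028, 2.179, -0.177, 0.254, -1.207] 0.0494 52.4 [-0.4 -1.  -2.3]
[0.5248 0.1141 0.2411] final [0.5557 0.3295 0.0288]
0.17 [0.0493, 0.4249, 0.1173, -0.0079, -0.0304, -0.0287]
0.06 [0.1873, 0.4056, 0.2875, -0.0079, -0.0304, -0.0287]
0.012 [0.2475, 0.3972, 0.3618, -0.0079, -0.0304, -0.0287]
0.0 [0.2625, 0.3951, 0.3804, -0.0079, -0.0304, -0.0287]
```

The outward lean runs into the j5 limit; I'll fit a kinematic model from logged states and choose a better lean.

```bash
cat > kin.py <<'E'
from h import *
from scipy.optimize import least_squares
Z=lambda a:R.from_euler("z",a);Y=lambda a:R.from_euler("y",a)
lo=np.array([-2.97,-1.01,.21,-.96,.2,-2.98]);hi=np.array([2.97,2.36,2.38,4.11,2.71,2.98])
D=[([1.135,.36,1.511,0,1.272,-.115],[.189,.569,.2305],[0,.16,.987,-.001]),
([.149,.072,1.640,-.001,1.427,-1.513],[.4429,.1355,.3309],[.001,-.046,.999,-.001]),
([.027,.304,1.893,0,.951,-1.074],[.464,.0814,.1318],[-.003,.233,.972,-.001]),
([-.184,.341,1.865,0,.933,-2.376],[.4922,-.0218,.1222],[.001,-.306,.952,-.001]),
([.291,.156,1.581,0,1.398,-1.378],[.4654,.2112,.3153],[.003,-.049,.999,.001]),
([-.474,.133,1.585,-.002,1.426,-2.141],[.4691,-.1642,.3251],[-.002,-.048,.999,0]),
([-.618,.622,1.043,.268,1.996,-1.205],[.5756,-.2147,.2994],[-.235,.433,.855,.163]),
([-.675,.85,1.15,.341,1.756,-1.079],[.5885,-.226,.1022],[-.281,.535,.773,.195]),
([-.615,.878,1.354,.37,1.513,-1.116],[.5646,-.1501,.0152],[-.277,.534,.775,.195]),
([-.561,.376,1.483,.286,1.435,-1.409],[.563,-.1496,.25],[-.046,.377,.913,.151]),
([-.363,-.002,1.945,.325,.88,-1.722],[.5097,-.0217,.2754],[.187,.184,.96,.095]),
([.116,.028,2.179,-.177,.254,-1.207],[.5248,.1141,.2411],[.335,.043,.941,.031])]
def rots(j):
    r1=Z(j[0]);r2=r1*Y(j[1]);r3=r2*Y(j[2]);r4=r3*Z(j[3]);r5=r4*Y(j[4]);return r1,r2,r3,r4,r5,r5*Z(j[5]+np.pi/2)
def basis(j):
    r1,r2,r3,r4,r5,r6=rots(j);c=lambda r,*v:r.apply(v)
    # a1,b1,h(const),L2,e3,L3,b4,b5,d
    return np.c_[c(r1,1,0,0),c(r1,0,1,0),[0,0,1],c(r2,0,0,1),c(r3,1,0,0),c(r3,0,0,1),c(r4,0,1,0),c(r5,1,0,0),c(r5,0,0,1)]
A=np.vstack([basis(d[0]) for d in D]);b=np.hstack([d[1] for d in D])
x=np.linalg.lstsq(np.vstack([A,1e-4*np.eye(9)]),np.r_[b,np.zeros(9)],rcond=None)[0]
def fk(j):return basis(j)@x,rots(j)[5]
def ik(p,r,seed=None,n=12):
    best=None;rng=np.random.default_rng(0)
    for i in range(n):
        s=seed if (seed is not None and i==0) else rng.uniform(lo,hi)*.6+.2*(lo+hi)
        if i and seed is not None: s=np.r_[np.arctan2(p[1],p[0]),rng.uniform([-.5,.8],[1.,2.2]),rng.uniform(lo[3:],hi[3:])]
        f=lambda j:(lambda q:np.r_[(q[0]-p)*10,(q[1]*r.inv()).as_rotvec()])(fk(j))
        o=least_squares(f,np.clip(s,lo+.01,hi-.01),bounds=(lo,hi))
        if best is None or o.cost<best.cost-1e-9:best=o
    return best.cost,best.x,np.minimum(best.x-lo,hi-best.x).min()
E
python3 - <<'E'
from kin import *
print(x.round(4),np.abs(A@x-b).max())
for d in D: print(round(np.degrees((rots(d[0])[5]*R.from_quat([d[2][1],d[2][2],0,d[2][0]] if len(d[2])<4 else d[2][1:]+d[2][:1]).inv()).magnitude()),2) if 0 else "",end="")
q=lambda w:R.from_quat([w[1],w[2],w[3],w[0]])
print([round(np.degrees((rots(d[0])[5]*q(d[2]).inv()).magnitude()),2) for d in D])
z=np.load("grA.npz");pg,rg=z["p"],R.from_quat(z["r"]);pc,rc=cup_T([.567,-.159],110.5)
for k in range(4):
  for hd in (0,1,2,3):
    rel_r=rg.inv()*rc;rel_p=rg.inv().apply(pc-pg);rel_p[1]=0
    rf=Z(CY)*Z(hd*np.pi/2)*Y(np.pi/2);r=rf*rel_r.inv();p=np.array([*O,0])+Z(CY).apply([-.015,-.105+.07*k,.04])-r.apply(rel_p)
    c,j,mg=ik(p,r,np.array(D[-1][0]),8);tz=r.as_matrix()[:,2]
    print(k,hd,"lean",np.degrees(np.arctan2(tz[1],tz[0])).round(0),"cost",round(c,5),j.round(2),round(mg,2))
E
```

```text
[3.000e-04 6.870e-02 2.661e-01 6.112e-01 1.121e-01 4.334e-01 1.000e-04
 2.000e-04 3.725e-01] 0.00034654773749037693
[np.float64(0.06), np.float64(0.09), np.float64(0.05), np.float64(0.07), np.float64(0.03), np.float64(0.07), np.float64(0.11), np.float64(0.06), np.float64(0.07), np.float64(0.07), np.float64(0.06), np.float64(0.05)]
0 0 lean -174.0 cost 0.0 [ 0.09  1.04  1.04 -0.01  1.94  1.56] 0.77
0 1 lean -84.0 cost 0.0 [ 0.53  0.86  1.56 -0.81  1.3   0.89] 0.15
0 2 lean 6.0 cost 0.00114 [0.1  0.75 2.38 3.16 0.83 1.55] 0.0
0 3 lean 96.0 cost 0.0 [-0.37  0.82  1.7   0.81  1.25  2.15] 0.68
1 0 lean -174.0 cost 0.0 [0.17 1.05 1.01 0.06 1.96 1.64] 0.75
1 1 lean -84.0 cost 0.0 [ 0.62  0.89  1.46 -0.75  1.39  0.89] 0.21
1 2 lean 6.0 cost 0.0 [0.31 0.78 2.36 3.35 0.88 1.57] 0.02
1 3 lean 96.0 cost 0.0 [-0.26  0.81  1.75  0.89  1.18  2.16] 0.63
2 0 lean -174.0 cost 0.0 [0.25 1.07 0.96 0.13 1.98 1.72] 0.73
2 1 lean -84.0 cost 0.0 [ 0.7   0.93  1.35 -0.69  1.49  0.89] 0.27
2 2 lean 6.0 cost 0.0 [0.51 0.76 2.28 3.59 0.79 1.51] 0.1
2 3 lean 96.0 cost 0.0 [-0.15  0.8   1.78  0.98  1.12  2.18] 0.6
3 0 lean -174.0 cost 0.0 [0.33 1.1  0.9  0.2  2.01 1.8 ] 0.69
3 1 lean -84.0 cost 0.0 [ 0.78  0.97  1.22 -0.64  1.59  0.88] 0.32
3 2 lean 6.0 cost 0.0 [0.67 0.75 2.18 3.84 0.71 1.39] 0.2
3 3 lean 96.0 cost 0.0 [-0.03  0.8   1.79  1.07  1.06  2.21] 0.59
```

```bash
cat > traj.py <<'E'
from kin import *
def goal(gr,c,ax,k,hd=3,cx=-.015,dz=0.):
    z=np.load(gr);pg,rg=z["p"],R.from_quat(z["r"]);pc,rc=cup_T(c,ax)
    rel_r=rg.inv()*rc;rel_p=rg.inv().apply(pc-pg);rel_p[1]=0
    r=Z(CY)*Z(hd*np.pi/2)*Y(np.pi/2)*rel_r.inv()
    return np.array([*O,0])+Z(CY).apply([cx,-.105+.07*k,.04+dz])-r.apply(rel_p),r
def rows(js,per=5):
    """joint waypoints -> calls of rows, each relative to the pose at call start"""
    P=[fk(j) for j in js];out=[]
    for i in range(0,len(P)-1,per):
        out.append([row(*P[t],*P[i]) for t in range(i+1,min(i+per,len(P)-1)+1)])
    return out,P
def show(js,per=5):
    o,P=rows(js,per)
    for c in o:print([[round(v,3) for v in q] for q in c])
    print("zmin",min(p[2] for p,_ in P).round(3),"maxstep",max(np.degrees((a[1].inv()*b[1]).magnitude()) for a,b in zip(P,P[1:])).round(1),max(np.linalg.norm(a[0]-b[0]) for a,b in zip(P,P[1:])).round(3))
E
python3 - <<'E'
from traj import *
j0=np.array(get_state()["joints"]);p,r=goal("grA.npz",[.567,-.159],110.5,3,dz=.15)
c,j1,mg=ik(p,r,np.array([-.03,.5,1.6,1.07,1.06,2.2]),4);print(c,j0.round(2),j1.round(2),mg,p.round(3))
ts=np.linspace(0,1,36);js=[j0+t*(j1-j0) for t in ts];P=[fk(j)[0] for j in js];print(np.array(P)[::5].round(2).tolist())
show(js)
E
```

```text
1.500684612666534e-30 [ 0.12  0.03  2.18 -0.18  0.25 -1.21] [-0.03  0.55  1.74  0.95  1.22  2.48] 0.4963920187451367 [0.545 0.338 0.179]
[[0.52, 0.11, 0.24], [0.52, 0.12, 0.2], [0.51, 0.13, 0.17], [0.51, 0.17, 0.15], [0.5, 0.21, 0.14], [0.51, 0.25, 0.14], [0.52, 0.3, 0.15], [0.55, 0.34, 0.18]]
[[0.011, -0.003, 0.012, 0.001, 0.005, 0.022], [0.022, -0.004, 0.024, 0.002, 0.01, 0.044], [0.033, -0.005, 0.035, 0.004, 0.014, 0.067], [0.045, -0.004, 0.045, 0.006, 0.019, 0.089], [0.057, -0.002, 0.055, 0.009, 0.024, 0.111]]
[[0.01, -0.004, 0.011, 0.003, 0.004, 0.022], [0.021, -0.007, 0.022, 0.006, 0.008, 0.044], [0.032, -0.009, 0.032, 0.01, 0.012, 0.066], [0.044, -0.009, 0.041, 0.014, 0.015, 0.088], [0.057, -0.009, 0.05, 0.018, 0.019, 0.11]]
[[0.01, -0.006, 0.01, 0.004, 0.003, 0.022], [0.021, -0.011, 0.019, 0.009, 0.005, 0.044], [0.034, -0.016, 0.028, 0.014, 0.007, 0.065], [0.047, -0.021, 0.036, 0.019, 0.009, 0.087], [0.061, -0.024, 0.044, 0.025, 0.011, 0.108]]
[[0.01, -0.01, 0.009, 0.005, 0.001, 0.021], [0.02, -0.02, 0.017, 0.011, 0.001, 0.043], [0.032, -0.03, 0.024, 0.017, 0.001, 0.064], [0.045, -0.04, 0.03, 0.022, 0.001, 0.085], [0.059, -0.049, 0.036, 0.028, -0.0, 0.106]]
[[0.006, -0.015, 0.007, 0.005, -0.002, 0.021], [0.014, -0.031, 0.014, 0.011, -0.004, 0.042], [0.022, -0.046, 0.019, 0.016, -0.006, 0.063], [0.031, -0.062, 0.024, 0.022, -0.009, 0.084], [0.041, -0.078, 0.028, 0.027, -0.013, 0.104]]
[[-0.001, -0.019, 0.005, 0.004, -0.004, 0.021], [-0.0, -0.038, 0.01, 0.009, -0.008, 0.041], [0.001, -0.058, 0.014, 0.013, -0.013, 0.061], [0.002, -0.078, 0.016, 0.016, -0.019, 0.081], [0.004, -0.098, 0.018, 0.019, -0.025, 0.101]]
[[-0.009, -0.018, 0.004, 0.002, -0.006, 0.02], [-0.019, -0.037, 0.006, 0.004, -0.012, 0.04], [-0.027, -0.057, 0.007, 0.006, -0.018, 0.059], [-0.036, -0.076, 0.007, 0.006, -0.025, 0.079], [-0.044, -0.097, 0.007, 0.006, -0.032, 0.098]]
zmin 0.134 maxstep 8.2 0.011
```

```bash
cat >> traj.py <<'E'
def ends(j0,j1,maxdeg=33,maxmm=190):
    for n in range(1,40):
        js=[j0+t*(j1-j0) for t in np.linspace(0,1,n+1)];P=[fk(j) for j in js]
        if max(np.degrees((a[1].inv()*b[1]).magnitude()) for a,b in zip(P,P[1:]))<maxdeg and max(np.linalg.norm(a[0]-b[0]) for a,b in zip(P,P[1:]))<maxmm/1000:break
    for a,b in zip(P,P[1:]):print([round(v,3) for v in row(*b,*a)],b[0].round(2))
E
python3 - <<'E'
from traj import *
j0=np.array(get_state()["joints"]);p,r=goal("grA.npz",[.567,-.159],110.5,3,dz=.24)
c,j1,mg=ik(p,r,np.array([-.03,.5,1.6,1.07,1.06,2.2]),4);print(c,j1.round(2),mg,p.round(3))
jm=(j0+j1)/2;jm[1]-=.12;jm[2]-=.1
ends(j0,jm);print();ends(jm,j1)
E
```

```text
2.2279157596671544e-30 [-0.03  0.43  1.67  0.91  1.33  2.64] 0.33551924485541296 [0.545 0.338 0.269]
[-0.023, 0.004, 0.012, 0.002, 0.009, 0.08] [0.54 0.11 0.24]
[-0.01, 0.028, 0.006, 0.004, 0.009, 0.079] [0.55 0.12 0.25]
[0.016, 0.039, -0.001, 0.006, 0.01, 0.078] [0.56 0.14 0.26]
[0.046, 0.031, -0.008, 0.01, 0.009, 0.076] [0.57 0.16 0.27]
[0.068, 0.005, -0.014, 0.013, 0.007, 0.074] [0.58 0.19 0.29]

[-0.004, -0.063, 0.045, 0.022, -0.01, 0.076] [0.57 0.22 0.27]
[-0.018, -0.057, 0.04, 0.018, -0.017, 0.075] [0.56 0.25 0.26]
[-0.03, -0.049, 0.033, 0.011, -0.022, 0.074] [0.55 0.28 0.25]
[-0.04, -0.039, 0.026, 0.004, -0.025, 0.073] [0.55 0.31 0.26]
[-0.048, -0.027, 0.017, -0.005, -0.025, 0.072] [0.55 0.34 0.27]
```

>>> apply_moves([
  [-0.023, 0.004, 0.012, 0.002, 0.009, 0.08],
  [-0.023, 0.004, 0.012, 0.002, 0.009, 0.08],
  [-0.023, 0.004, 0.012, 0.002, 0.009, 0.08],
  [-0.023, 0.004, 0.012, 0.002, 0.009, 0.08],
  [-0.023, 0.004, 0.012, 0.002, 0.009, 0.08],
])

```text
t: 13.68
eef_pos: [0.5409, 0.1125, 0.2461]
tcp_rot: [0.29, 0.281, 0.908, 0.109]
force: [0.6, 0.3, -0.5]
finger_gap: 0.0496
finger_force: 52.4
```

>>> apply_moves([
  [-0.01, 0.028, 0.006, 0.004, 0.009, 0.079],
  [-0.01, 0.028, 0.006, 0.004, 0.009, 0.079],
  [-0.01, 0.028, 0.006, 0.004, 0.009, 0.079],
  [-0.01, 0.028, 0.006, 0.004, 0.009, 0.079],
  [-0.01, 0.028, 0.006, 0.004, 0.009, 0.079],
])

```text
t: 14.1
eef_pos: [0.5524, 0.1209, 0.2512]
tcp_rot: [0.226, 0.495, 0.821, 0.173]
force: [-0.6, 0.9, -1.2]
finger_gap: 0.0494
finger_force: 52.4
```

>>> apply_moves([
  [0.016, 0.039, 0, 0.006, 0.01, 0.078],
  [0.016, 0.039, 0, 0.006, 0.01, 0.078],
  [0.016, 0.039, 0, 0.006, 0.01, 0.078],
  [0.016, 0.039, 0, 0.006, 0.01, 0.078],
  [0.016, 0.039, 0, 0.006, 0.01, 0.078],
])

```text
t: 14.52
eef_pos: [0.5634, 0.1366, 0.2593]
tcp_rot: [0.143, 0.677, 0.687, 0.223]
force: [0.2, -1.1, -1.1]
finger_gap: 0.0495
finger_force: 52.5
```

>>> apply_moves([
  [0.046, 0.031, -0.008, 0.01, 0.009, 0.076],
  [0.046, 0.031, -0.008, 0.01, 0.009, 0.076],
  [0.046, 0.031, -0.008, 0.01, 0.009, 0.076],
  [0.046, 0.031, -0.008, 0.01, 0.009, 0.076],
  [0.046, 0.031, -0.008, 0.01, 0.009, 0.076],
])

```text
t: 14.93
eef_pos: [0.5739, 0.1586, 0.2728]
tcp_rot: [0.046, 0.817, 0.518, 0.248]
force: [0.3, -0.1, -1.7]
finger_gap: 0.0492
finger_force: 52.5
```

>>> apply_moves([
  [0.068, 0.005, -0.014, 0.013, 0.007, 0.074],
  [0.068, 0.005, -0.014, 0.013, 0.007, 0.074],
  [0.068, 0.005, -0.014, 0.013, 0.007, 0.074],
  [0.068, 0.005, -0.014, 0.013, 0.007, 0.074],
  [0.068, 0.005, -0.014, 0.013, 0.007, 0.074],
])

```text
t: 15.35
eef_pos: [0.5842, 0.1856, 0.2916]
tcp_rot: [-0.056, 0.91, 0.327, 0.248]
force: [1.0, 0.3, -1.4]
finger_gap: 0.0496
finger_force: 52.5
```

```bash
python3 - <<'E'
from traj import *
s=get_state();j0=np.array(s["joints"]);print(j0.round(2),s["eef_pos"],s["finger_gap"],s["finger_force"])
p,r=goal("grA.npz",[.567,-.159],110.5,3,dz=.24)
c,j1,mg=ik(p,r,np.array([-.03,.43,1.67,.91,1.33,2.6]),1);print(c,j1.round(2),mg)
ends(j0,j1)
E
```

```text
[0.04 0.11 1.82 0.36 0.79 0.73] [0.58417185 0.18564244 0.29162583] 0.049628510203316406 52.464779019355774
9.969799764994074e-28 [-0.03  0.43  1.67  0.91  1.33  2.64] 0.33551924485546447
[-0.005, -0.065, 0.045, 0.022, -0.01, 0.076] [0.57 0.22 0.27]
[-0.02, -0.059, 0.04, 0.018, -0.017, 0.075] [0.56 0.25 0.26]
[-0.032, -0.05, 0.034, 0.011, -0.022, 0.074] [0.55 0.28 0.25]
[-0.042, -0.039, 0.026, 0.004, -0.025, 0.073] [0.55 0.31 0.26]
[-0.05, -0.027, 0.018, -0.005, -0.025, 0.071] [0.55 0.34 0.27]
```

Tracks exactly.

>>> apply_moves([
  [-0.005, -0.065, 0.045, 0.022, -0.01, 0.076],
  [-0.005, -0.065, 0.045, 0.022, -0.01, 0.076],
  [-0.005, -0.065, 0.045, 0.022, -0.01, 0.076],
  [-0.005, -0.065, 0.045, 0.022, -0.01, 0.076],
  [-0.005, -0.065, 0.045, 0.022, -0.01, 0.076],
])

```text
t: 15.77
eef_pos: [0.5726, 0.2155, 0.2691]
tcp_rot: [-0.165, 0.963, 0.12, 0.177]
force: [0.6, 0.5, -1.2]
finger_gap: 0.0497
finger_force: 52.8
```

>>> apply_moves([
  [-0.02, -0.059, 0.04, 0.018, -0.017, 0.075],
  [-0.02, -0.059, 0.04, 0.018, -0.017, 0.075],
  [-0.02, -0.059, 0.04, 0.018, -0.017, 0.075],
  [-0.02, -0.059, 0.04, 0.018, -0.017, 0.075],
  [-0.02, -0.059, 0.04, 0.018, -0.017, 0.075],
])

```text
t: 16.18
eef_pos: [0.5608, 0.2479, 0.2554]
tcp_rot: [-0.249, 0.962, -0.089, 0.075]
force: [0.6, 0.5, -1.1]
finger_gap: 0.0499
finger_force: 52.8
```

>>> apply_moves([
  [-0.032, -0.05, 0.034, 0.011, -0.022, 0.074],
  [-0.032, -0.05, 0.034, 0.011, -0.022, 0.074],
  [-0.032, -0.05, 0.034, 0.011, -0.022, 0.074],
  [-0.032, -0.05, 0.034, 0.011, -0.022, 0.074],
  [-0.032, -0.05, 0.034, 0.011, -0.022, 0.074],
])

```text
t: 16.6
eef_pos: [0.5516, 0.2808, 0.2513]
tcp_rot: [-0.298, 0.909, -0.288, -0.047]
force: [-0.3, -0.1, -0.5]
finger_gap: 0.0493
finger_force: 52.9
```

>>> apply_moves([
  [-0.042, -0.039, 0.026, 0.004, -0.025, 0.073],
  [-0.042, -0.039, 0.026, 0.004, -0.025, 0.073],
  [-0.042, -0.039, 0.026, 0.004, -0.025, 0.073],
  [-0.042, -0.039, 0.026, 0.004, -0.025, 0.073],
  [-0.042, -0.039, 0.026, 0.004, -0.025, 0.073],
])

```text
t: 17.02
eef_pos: [0.5459, 0.3115, 0.256]
tcp_rot: [-0.312, 0.81, -0.463, -0.18]
force: [-0.6, -0.1, -2.0]
finger_gap: 0.0494
finger_force: 52.9
```

>>> apply_moves([
  [-0.05, -0.027, 0.018, -0.005, -0.025, 0.071],
  [-0.05, -0.027, 0.018, -0.005, -0.025, 0.071],
  [-0.05, -0.027, 0.018, -0.005, -0.025, 0.071],
  [-0.05, -0.027, 0.018, -0.005, -0.025, 0.071],
  [-0.05, -0.027, 0.018, -0.005, -0.025, 0.071],
])

```text
t: 17.43
eef_pos: [0.5448, 0.3388, 0.2684]
tcp_rot: [-0.287, 0.676, -0.602, -0.314]
force: [-0.5, 0.3, -1.3]
finger_gap: 0.0493
finger_force: 52.9
```

```bash
python3 - <<'E'
from traj import *
s=get_state();j0=np.array(s["joints"]);print(j0.round(2),s["eef_pos"],s["finger_gap"],s["finger_force"])
p0,r0=pose()
for dz in(.1,.03,.004,0):
    p,r=goal("grA.npz",[.567,-.159],110.5,3,dz=dz);print(dz,row(p,r,p0,r0),p.round(3))
pic,_=vision.capture("side");cv2.imwrite("pics/s1.png",cv2.resize(pic[20:240,130:430,::-1],None,fx=2.6,fy=2.6))
E
```

```text
[-0.03  0.43  1.67  0.9   1.33  2.63] [0.54481949 0.33876354 0.2683965 ] 0.049315459880406295 52.89478361606598
0.1 [0.2157, 0.0025, 0.1773, 0.0003, -0.0, 0.0016] [0.545 0.338 0.129]
0.03 [0.3235, 0.004, 0.2666, 0.0003, -0.0, 0.0016] [0.545 0.338 0.059]
0.004 [0.3635, 0.0045, 0.2998, 0.0003, -0.0, 0.0016] [0.545 0.338 0.033]
0 [0.3697, 0.0046, 0.3049, 0.0003, -0.0, 0.0016] [0.545 0.338 0.029]
```

View pics/s1.png

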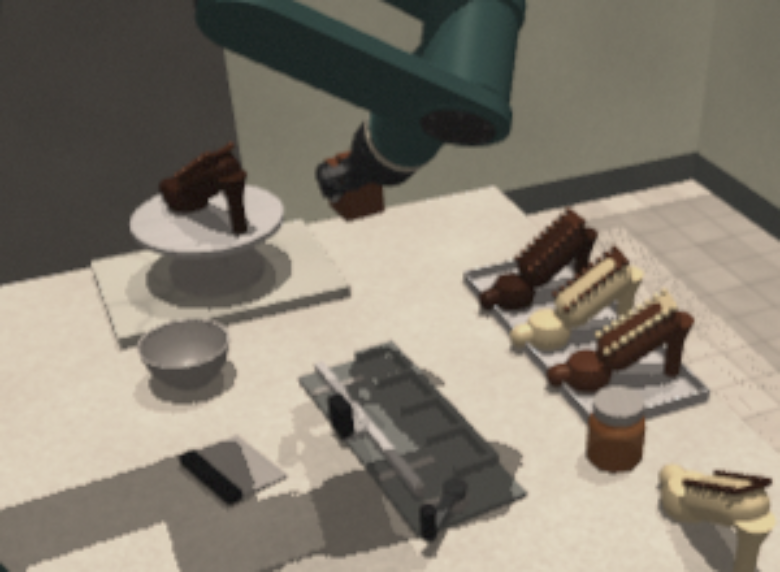

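Side view: the gripper holds the cup upright-looking above the carrier at (355,190). The carrier is empty with the rail back. I'll descend and check the cup's rim height by depth.

>>> apply_moves([
  [0.07, 0, 0.058, 0, 0, 0.0016],
  [0.14, 0.002, 0.117, 0, 0, 0.0016],
  [0.21, 0.002, 0.172, 0, 0, 0.0016],
  [0.25, 0.003, 0.205, 0, 0, 0.0016],
  [0.25, 0.003, 0.205, 0, 0, 0.0016],
])

```text
t: 17.9
eef_pos: [0.5412, 0.3383, 0.1016]
tcp_rot: [-0.283, 0.673, -0.606, -0.317]
force: [-1.0, 0.1, -1.3]
finger_gap: 0.05
finger_force: 52.8
```

>>> apply_moves([
  [0, 0, 0, 0, 0, 0],
  [0, 0, 0, 0, 0, 0],
])

```text
t: 18.07
eef_pos: [0.5458, 0.3394, 0.1103]
tcp_rot: [-0.287, 0.672, -0.605, -0.316]
force: [-0.5, 0.0, -0.5]
finger_gap: 0.0498
finger_force: 52.8
```

```bash
cat > held.py <<'E'
from traj import *
def held(zr=.05):
    A=Z(CY);p0,_=pose()
    for n in("side","top"):
        p,d=vision.capture(n);C=cloud(n,d);hsv=cv2.cvtColor(p,cv2.COLOR_RGB2HSV)
        k=(hsv[...,0]<16)&(hsv[...,1]>90)&(np.linalg.norm(C-p0,axis=-1)<.1)
        if k.sum()<10:print(n,"none");continue
        Q=A.inv().apply(C[k]-[*O,0]);print(n,k.sum(),"carrier min",np.percentile(Q,2,0).round(4),"max",np.percentile(Q,98,0).round(4))
    return p,d
E
python3 - <<'E'
from held import *
held()
p0,r0=pose();print(p0)
for dz in(.03,.006,0):
    p,r=goal("grA.npz",[.567,-.159],110.5,3,dz=dz);print(dz,row(p,r,p0,r0),p.round(3))
E
```

```text
side 145 carrier min [-0.0402  0.0716  0.095 ] max [0.0056 0.12   0.1595]
top 409 carrier min [-0.0375  0.0796  0.1069] max [0.0101 0.1268 0.1614]
[0.54652725 0.33921806 0.11110664]
0.03 [0.0817, 0.0038, 0.0653, -0.0002, 0.0003, 0.0003] [0.545 0.338 0.059]
0.006 [0.1187, 0.0041, 0.0959, -0.0002, 0.0003, 0.0003] [0.545 0.338 0.035]
0 [0.128, 0.0042, 0.1035, -0.0002, 0.0003, 0.0003] [0.545 0.338 0.029]
```

>>> apply_moves([
  [0.03, 0.002, 0.024, 0, 0, 0],
  [0.06, 0.004, 0.048, 0, 0, 0],
  [0.082, 0.004, 0.066, 0, 0, 0],
  [0.1, 0.004, 0.081, 0, 0, 0],
  [0.115, 0.004, 0.093, 0, 0, 0],
])

```text
t: 18.58
eef_pos: [0.5443, 0.3381, 0.0352]
tcp_rot: [-0.287, 0.672, -0.606, -0.315]
force: [-0.0, -0.4, -0.3]
finger_gap: 0.0498
finger_force: 52.9
```

>>> apply_moves([
  [0, 0, 0, 0, 0, 0],
  [0, 0, 0, 0, 0, 0],
])

```text
t: 18.75
eef_pos: [0.5435, 0.3382, 0.0349]
tcp_rot: [-0.287, 0.671, -0.606, -0.316]
force: [-0.5, 0.4, -0.4]
finger_gap: 0.0496
finger_force: 52.9
```

```bash
python3 - <<'E'
from held import *
s=get_state();print(np.round(s["force"],1));held()
p0,r0=pose();print(p0)
for dz in(.003,0):
    p,r=goal("grA.npz",[.567,-.159],110.5,3,dz=dz);print(dz,row(p,r,p0,r0),p.round(3))
E
```

```text
[-0.5  0.4 -0.4]
side 132 carrier min [-0.043   0.0636  0.0206] max [0.0038 0.1214 0.0854]
top 136 carrier min [-0.011   0.078   0.0313] max [0.0084 0.125  0.085 ]
[0.54365544 0.33818129 0.03522369]
0.003 [0.0053, -0.0028, 0.0043, 0.0001, 0.0004, -0.0004] [0.545 0.338 0.032]
0 [0.01, -0.0028, 0.0081, 0.0001, 0.0004, -0.0004] [0.545 0.338 0.029]
```

Lower the last 6 mm in small steps, watching the force.

>>> apply_moves([
  [0.003, -0.002, 0.002, 0, 0, 0],
  [0.0055, -0.002, 0.0045, 0, 0, 0],
  [0.008, -0.002, 0.0065, 0, 0, 0],
  [0.009, -0.002, 0.0075, 0, 0, 0],
  [0.009, -0.002, 0.0075, 0, 0, 0],
])

```text
t: 19.27
eef_pos: [0.5445, 0.3383, 0.0294]
tcp_rot: [-0.287, 0.671, -0.606, -0.317]
force: [0.3, -1.7, 5.0]
finger_gap: 0.0501
finger_force: 53.6
```

>>> apply_moves([
  [0.002, 0, 0.0016, 0, 0, 0],
  [0.002, 0, 0.0016, 0, 0, 0],
  [0.002, 0, 0.0016, 0, 0, 0],
])

```text
t: 19.52
eef_pos: [0.5444, 0.3384, 0.0294]
tcp_rot: [-0.288, 0.67, -0.606, -0.317]
force: [-1.2, -5.3, 13.3]
finger_gap: 0.0496
finger_force: 54.6
```

>>> apply_moves([
  [0, 0, 0, 0, 0, 0],
  [0, 0, 0, 0, 0, 0],
  [0, 0, 0, 0, 0, 0],
  [0, 0, 0, 0, 0, 0],
], fingers=0.8)

```text
t: 19.85
eef_pos: [0.544, 0.3383, 0.027]
tcp_rot: [-0.286, 0.671, -0.606, -0.317]
force: [0.3, -0.5, -0.2]
finger_gap: 0.0681
finger_force: 0.0
```

>>> apply_moves([
  [0, 0, -0.03, 0, 0, 0],
  [0, 0, -0.08, 0, 0, 0],
  [0, 0, -0.15, 0, 0, 0],
  [0, 0, -0.22, 0, 0, 0],
  [0, 0, -0.3, 0, 0, 0],
])

```text
t: 20.27
eef_pos: [0.5548, 0.2217, 0.1233]
tcp_rot: [-0.285, 0.671, -0.606, -0.317]
force: [0.6, 0.3, 0.5]
finger_gap: 0.0681
finger_force: 0.0
```

```bash
cat > seated.py <<'E'
from traj import *
def seated(n="top",tag=None):
    p,d=vision.capture(n);C=cloud(n,d);hsv=cv2.cvtColor(p,cv2.COLOR_RGB2HSV);A=Z(CY)
    Q=A.inv().apply(C.reshape(-1,3)-[*O,0]).reshape(C.shape)
    k=(hsv[...,0]<16)&(hsv[...,1]>90)&(abs(Q[...,0]+.01)<.05)&(abs(Q[...,1])<.16)&(Q[...,2]>.055)&(Q[...,2]<.11)
    nn,l,st,_=cv2.connectedComponentsWithStats(k.astype(np.uint8))
    for i in range(1,nn):
        if st[i,4]<15:continue
        q=Q[l==i];f=q[q[:,2]>.0725];b=q[(q[:,2]<.0715)&(q[:,2]>.062)]
        print(n,st[i,4],"all",q.min(0).round(3),q.max(0).round(3),"foot",len(f),f.mean(0).round(4) if len(f) else"")
    if tag:cv2.imwrite(f"pics/{tag}.png",cv2.resize(p[150:250,170:330,::-1],None,fx=4,fy=4))
E
python3 - <<'E'
from seated import *
s=get_state();print(np.round(s["joints"],2),np.round(s["eef_pos"],3));seated("top");seated("side")
E
```

```text
[-0.23  0.65  1.74  0.87  1.27  2.32] [0.555 0.222 0.123]
top 319 all [-0.039  0.078  0.056] [0.009 0.129 0.081] foot 97 [-0.0139  0.1035  0.0761]
side 102 all [-0.043  0.072  0.055] [0.008 0.129 0.081] foot 33 [-0.021   0.1031  0.077 ]
```

```bash
python3 - <<'E'
from traj import *
import cups
j0=np.array(get_state()["joints"])
cups.cups("top","t2")
for fl in(0,1):
    p,r=pick([.5743,-.3412],81.6,back=.12);r=r*Z(np.pi*fl)
    c,j,mg=ik(p,r,np.array([-.9,.85,1.15,.2,1.75,-1.3+np.pi*fl]),8);print(fl,c,j.round(2),round(mg,2),p.round(3))
    p2,r2=pick([.5743,-.3412],81.6);r2=r2*Z(np.pi*fl);c,j2,mg=ik(p2,r2,j,3);print(c,j2.round(2),mg)
    pc,rc=cup_T([.5743,-.3412],81.6);rel_r=r2.inv()*rc;rel_p=r2.inv().apply(pc-p2)
    for hd in(0,1,3):
        rf=Z(CY)*Z(hd*np.pi/2)*Y(np.pi/2)*rel_r.inv();pf=np.array([*O,0])+Z(CY).apply([-.015,-.035,.04])-rf.apply(rel_p)
        c,j3,mg=ik(pf,rf,np.array([-.26,.81,1.75,.89,1.18,2.16-np.pi*fl]),8);print("  hd",hd,round(c,5),j3.round(2),round(mg,2))
E
```

```text
[425, 183, 26, 20, 384] n 335 mean [ 0.5746 -0.3398  0.05  ] rect [ 574.7 -341. ] [61.2 48. ] 80.4
0 3.108773380987867e-25 [-0.97  0.88  1.07  0.46  1.73 -0.88] 0.86 [ 0.564 -0.411  0.105]
3.3094607524133704e-20 [-0.9   0.92  1.24  0.49  1.51 -0.92] 1.0324511201984852
  hd 0 0.0 [0.17 1.04 1.02 0.06 1.95 1.64] 0.76
  hd 1 0.0 [ 0.62  0.88  1.47 -0.74  1.39  0.89] 0.22
  hd 3 0.0 [-0.26  0.8   1.75  0.89  1.18  2.18] 0.63
1 2.2649011809618427e-23 [-0.97  0.88  1.07  0.46  1.73  2.27] 0.71 [ 0.564 -0.411  0.105]
3.1988180661657865e-20 [-0.9   0.92  1.24  0.49  1.51  2.22] 0.7605401256512692
  hd 0 0.0 [ 0.17  1.04  1.02  0.06  1.95 -1.5 ] 0.76
  hd 1 0.0 [ 0.62  0.88  1.47 -0.74  1.39 -2.25] 0.22
  hd 3 0.0 [-0.26  0.8   1.75  0.89  1.18 -0.97] 0.63
```

```bash
python3 - <<'E'
from traj import *
j0=np.array(get_state()["joints"])
p,r=pick([.5743,-.3412],81.6,back=.12);r=r*Z(np.pi)
_,j1,_=ik(p,r,np.array([-.97,.88,1.07,.46,1.73,2.27]),1)
_,ja,_=ik(*( (lambda q:(q[0]+[-.02,-.05,.15],q[1]))(fk(j0)) ),j0,1);_,jb,_=ik(p+[0,0,.15],r,j1,1);print(ja.round(2),jb.round(2))
ends(j0,ja);print();ends(ja,jb);print();ends(jb,j1)
E
```

```text
[-0.32  0.42  1.66  0.78  1.53  2.49] [-0.97  0.76  0.95  0.49  1.94  2.38]
[-0.171, 0.048, -0.265, 0.0, 0.0, 0.0] [0.54 0.17 0.27]

[0.178, -0.091, -0.208, 0.008, 0.006, 0.002] [0.6  0.04 0.27]
[0.205, -0.036, -0.214, 0.007, 0.007, 0.005] [ 0.62 -0.11  0.27]
[0.223, 0.02, -0.21, 0.006, 0.008, 0.008] [ 0.61 -0.26  0.26]
[0.232, 0.074, -0.198, 0.005, 0.008, 0.012] [ 0.56 -0.41  0.26]

[0.193, 0.0, 0.23, -0.0, -0.0, -0.0] [ 0.56 -0.41  0.11]
```

>>> apply_moves([
  [-0.171, 0.048, -0.265, 0, 0, 0],
  [-0.171, 0.048, -0.265, 0, 0, 0],
  [-0.171, 0.048, -0.265, 0, 0, 0],
  [-0.171, 0.048, -0.265, 0, 0, 0],
  [-0.171, 0.048, -0.265, 0, 0, 0],
], fingers=1)

```text
t: 20.83
eef_pos: [0.538, 0.1719, 0.2779]
tcp_rot: [-0.288, 0.672, -0.606, -0.314]
force: [0.4, 0.3, -0.5]
finger_gap: 0.0858
finger_force: 0.0
```

>>> apply_moves([
  [0.178, -0.091, -0.208, 0.008, 0.006, 0.002],
  [0.178, -0.091, -0.208, 0.008, 0.006, 0.002],
  [0.178, -0.091, -0.208, 0.008, 0.006, 0.002],
  [0.178, -0.091, -0.208, 0.008, 0.006, 0.002],
  [0.178, -0.091, -0.208, 0.008, 0.006, 0.002],
])

```text
t: 21.25
eef_pos: [0.5977, 0.0379, 0.2683]
tcp_rot: [-0.289, 0.665, -0.625, -0.289]
force: [0.0, 0.7, 0.5]
finger_gap: 0.0856
finger_force: 0.0
```

>>> apply_moves([
  [0.205, -0.036, -0.214, 0.007, 0.007, 0.005],
  [0.205, -0.036, -0.214, 0.007, 0.007, 0.005],
  [0.205, -0.036, -0.214, 0.007, 0.007, 0.005],
  [0.205, -0.036, -0.214, 0.007, 0.007, 0.005],
  [0.205, -0.036, -0.214, 0.007, 0.007, 0.005],
])

```text
t: 21.67
eef_pos: [0.6226, -0.1093, 0.2627]
tcp_rot: [-0.285, 0.654, -0.648, -0.266]
force: [0.6, 0.7, -0.4]
finger_gap: 0.0854
finger_force: 0.0
```

>>> apply_moves([
  [0.223, 0.02, -0.21, 0.006, 0.008, 0.008],
  [0.223, 0.02, -0.21, 0.006, 0.008, 0.008],
  [0.223, 0.02, -0.21, 0.006, 0.008, 0.008],
  [0.223, 0.02, -0.21, 0.006, 0.008, 0.008],
  [0.223, 0.02, -0.21, 0.006, 0.008, 0.008],
])

```text
t: 22.08
eef_pos: [0.6116, -0.2623, 0.255]
tcp_rot: [0.274, -0.639, 0.676, 0.245]
force: [-0.4, 0.4, -0.1]
finger_gap: 0.0854
finger_force: 0.0
```

>>> apply_moves([
  [0.232, 0.074, -0.198, 0.005, 0.008, 0.012],
  [0.232, 0.074, -0.198, 0.005, 0.008, 0.012],
  [0.232, 0.074, -0.198, 0.005, 0.008, 0.012],
  [0.232, 0.074, -0.198, 0.005, 0.008, 0.012],
  [0.232, 0.074, -0.198, 0.005, 0.008, 0.012],
])

```text
t: 22.5
eef_pos: [0.5641, -0.4119, 0.247]
tcp_rot: [0.258, -0.614, 0.71, 0.228]
force: [-0.3, 0.4, -1.0]
finger_gap: 0.0852
finger_force: 0.0
```

>>> apply_moves([
  [0, 0, 0, 0, 0, 0],
  [0, 0, 0, 0, 0, 0],
])

```text
t: 22.67
eef_pos: [0.5666, -0.406, 0.2489]
tcp_rot: [0.259, -0.616, 0.708, 0.23]
force: [0.9, -0.6, 0.5]
finger_gap: 0.0852
finger_force: 0.0
```

```bash
python3 - <<'E'
from traj import *
import cups
s=get_state();print(np.round(s["joints"],2),np.round(s["eef_pos"],3))
cups.cups("wrist","w6")
for c,a in(([.5743,-.3412],81.6),):
  for b in(.12,0):
    p,r=pick(c,a,back=b);r=r*Z(np.pi);print(b,row(p,r))
E
```

```text
[-0.96  0.77  0.95  0.49  1.94  2.38] [ 0.567 -0.406  0.249]
[296, 62, 49, 63, 2682] n 2196 mean [ 0.5735 -0.3468  0.0515] rect [ 574.2 -342.1] [59.8 48.6] 81.0
[246, 237, 28, 14, 262] n 115 mean [0.7522 0.0139 0.0499] rect [755.8  16.1] [18.8 59.4] 81.8
0.12 [0.1963, 0.0024, 0.2115, 0.0018, 0.0013, 0.0006]
0 [0.1982, -0.0003, 0.4515, 0.0018, 0.0013, 0.0006]
```

>>> apply_moves([
  [0.197, 0.002, 0.15, 0.002, 0.001, 0],
  [0.197, 0.002, 0.212, 0.002, 0.001, 0],
  [0.197, 0.002, 0.212, 0.002, 0.001, 0],
  [0.197, 0.002, 0.212, 0.002, 0.001, 0],
  [0.197, 0.002, 0.212, 0.002, 0.001, 0],
])

```text
t: 23.13
eef_pos: [0.562, -0.4093, 0.0996]
tcp_rot: [0.26, -0.614, 0.71, 0.227]
force: [-0.2, 1.1, -0.6]
finger_gap: 0.0855
finger_force: 0.0
```

```bash
python3 - <<'E'
from traj import *
p,r=pick([.5743,-.3415],81.3);r=r*Z(np.pi);print(get_state()["eef_pos"],row(p,r))
E
```

```text
[ 0.56203194 -0.40929745  0.09960957] [-0.0022, -0.0055, 0.2289, 0.0012, 0.0011, 0.0006]
```

>>> apply_moves([
  [-0.002, -0.005, 0.08, 0.001, 0.001, 0],
  [-0.002, -0.005, 0.15, 0.001, 0.001, 0],
  [-0.002, -0.005, 0.2, 0.001, 0.001, 0],
  [-0.002, -0.005, 0.229, 0.001, 0.001, 0],
  [-0.002, -0.005, 0.229, 0.001, 0.001, 0],
])

```text
t: 23.55
eef_pos: [0.5774, -0.3367, 0.0177]
tcp_rot: [0.26, -0.615, 0.711, 0.22]
force: [0.2, 2.0, -0.2]
finger_gap: 0.0855
finger_force: 0.0
```

>>> apply_moves([
  [0, 0, 0, 0, 0, 0],
  [0, 0, 0, 0, 0, 0],
])

```text
t: 23.72
eef_pos: [0.5786, -0.3425, 0.0201]
tcp_rot: [0.26, -0.615, 0.712, 0.216]
force: [0.5, -0.1, 0.9]
finger_gap: 0.0852
finger_force: 0.0
```

```bash
python3 - <<'E'
from traj import *
p,r=pick([.5743,-.3415],81.3);r=r*Z(np.pi);print(get_state()["eef_pos"],row(p,r))
E
```

```text
[ 0.57863146 -0.34246468  0.02008447] [-0.0012, 0.009, 0.0188, -0.0013, -0.0014, 0.0015]
```

>>> apply_moves([
  [-0.001, 0.009, 0.01, 0, 0, 0],
  [-0.001, 0.009, 0.019, 0, 0, 0],
  [-0.001, 0.009, 0.019, 0, 0, 0],
])

```text
t: 23.97
eef_pos: [0.5734, -0.3343, 0.0109]
tcp_rot: [0.26, -0.614, 0.713, 0.218]
force: [-0.4, -0.3, -0.7]
finger_gap: 0.0855
finger_force: 0.0
```

>>> apply_moves([
  [0, 0, 0, 0, 0, 0],
  [0, 0, 0, 0, 0, 0],
  [0, 0, 0, 0, 0, 0],
  [0, 0, 0, 0, 0, 0],
  [0, 0, 0, 0, 0, 0],
], fingers=0, force=50)

```text
t: 24.38
eef_pos: [0.574, -0.3349, 0.0111]
tcp_rot: [0.26, -0.615, 0.713, 0.217]
force: [0.6, -1.0, 1.4]
finger_gap: 0.0494
finger_force: 52.0
```

>>> apply_moves([
  [0, 0, 0, 0, 0, 0],
  [0, 0, 0, 0, 0, 0],
])

```text
t: 24.55
eef_pos: [0.5741, -0.3349, 0.0111]
tcp_rot: [0.26, -0.615, 0.713, 0.217]
force: [0.1, -2.6, 3.3]
finger_gap: 0.0495
finger_force: 52.0
```

```bash
python3 - <<'E'
from traj import *
import cups
s=get_state();print(np.round(s["joints"],2),np.round(s["eef_pos"],4),s["finger_gap"],s["finger_force"],np.round(s["force"],1))
p0,r0=pose();np.savez("grB.npz",p=p0,r=r0.as_quat());c=cups.cups("wrist","w7")
t=r0.as_matrix()[:,1];print("closing yaw",np.degrees(np.arctan2(t[1],t[0])))
print(row(p0+[0,0,.2],r0))
E
```

```text
[-0.9   0.92  1.26  0.49  1.49  2.21] [ 0.5741 -0.3349  0.0111] 0.049544377055012655 51.971940994262695 [ 0.1 -2.6  3.3]
[252, 269, 136, 75, 8810] n 4864 mean [ 0.5699 -0.3591  0.0499] rect [ 569.9 -353. ] [78.2 51. ] 82.4
closing yaw 171.35449435954897
[-0.2549, -0.004, -0.3082, -0.0, -0.0, -0.0]
```

>>> apply_moves([
  [-0.04, 0, -0.05, 0, 0, 0],
  [-0.09, 0, -0.11, 0, 0, 0],
  [-0.14, 0, -0.17, 0, 0, 0],
  [-0.19, 0, -0.23, 0, 0, 0],
  [-0.24, 0, -0.29, 0, 0, 0],
])

```text
t: 25.02
eef_pos: [0.5716, -0.3334, 0.2]
tcp_rot: [0.26, -0.614, 0.712, 0.218]
force: [0.5, -0.4, -0.9]
finger_gap: 0.0495
finger_force: 52.0
```

>>> apply_moves([
  [-0.05, 0, -0.06, 0, 0, 0],
  [-0.05, 0, -0.06, 0, 0, 0],
  [-0.05, 0, -0.06, 0, 0, 0],
])

```text
t: 25.27
eef_pos: [0.5725, -0.3347, 0.2403]
tcp_rot: [0.26, -0.616, 0.712, 0.215]
force: [-0.8, 0.2, -1.5]
finger_gap: 0.0498
finger_force: 52.1
```

```bash
python3 - <<'E'
from traj import *
s=get_state();j0=np.array(s["joints"]);print(j0.round(2),np.round(s["eef_pos"],3),s["finger_gap"],s["finger_force"])
p,r=goal("grB.npz",[.5743,-.3415],81.35,1,dz=.24)
c,j1,mg=ik(p,r,np.array([-.26,.4,1.65,.8,1.3,-.7]),3);print(c,j1.round(2),mg,p.round(3))
ends(j0,j1)
E
```

```text
[-0.91  0.68  1.14  0.5   1.8   2.38] [ 0.573 -0.335  0.24 ] 0.04980936005001444 52.10466206073761
3.208408693816646e-23 [-0.26  0.45  1.63  0.81  1.5  -0.61] 0.7519617128878981 [0.558 0.203 0.271]
[-0.153, -0.034, 0.113, -0.002, -0.006, -0.091] [ 0.6  -0.24  0.25]
[-0.121, -0.088, 0.117, 0.001, -0.007, -0.089] [ 0.62 -0.15  0.25]
[-0.074, -0.123, 0.12, 0.004, -0.006, -0.088] [ 0.62 -0.06  0.26]
[-0.021, -0.137, 0.121, 0.007, -0.004, -0.087] [0.61 0.03 0.26]
[0.03, -0.13, 0.121, 0.008, -0.0, -0.086] [0.59 0.12 0.27]
[0.073, -0.108, 0.119, 0.007, 0.003, -0.085] [0.56 0.2  0.27]
```

>>> apply_moves([
  [-0.153, -0.034, 0.113, -0.002, -0.006, -0.091],
  [-0.153, -0.034, 0.113, -0.002, -0.006, -0.091],
  [-0.153, -0.034, 0.113, -0.002, -0.006, -0.091],
  [-0.153, -0.034, 0.113, -0.002, -0.006, -0.091],
  [-0.153, -0.034, 0.113, -0.002, -0.006, -0.091],
])

```text
t: 25.68
eef_pos: [0.602, -0.2401, 0.2411]
tcp_rot: [-0.321, 0.789, -0.501, -0.153]
force: [-0.5, -0.3, -1.2]
finger_gap: 0.0498
finger_force: 52.2
```

>>> apply_moves([
  [-0.121, -0.088, 0.117, 0.001, -0.007, -0.089],
  [-0.121, -0.088, 0.117, 0.001, -0.007, -0.089],
  [-0.121, -0.088, 0.117, 0.001, -0.007, -0.089],
  [-0.121, -0.088, 0.117, 0.001, -0.007, -0.089],
  [-0.121, -0.088, 0.117, 0.001, -0.007, -0.089],
])

```text
t: 26.1
eef_pos: [0.6188, -0.147, 0.2466]
tcp_rot: [-0.363, 0.892, -0.257, -0.074]
force: [0.5, -0.6, -1.0]
finger_gap: 0.0494
finger_force: 52.2
```

>>> apply_moves([
  [-0.074, -0.123, 0.12, 0.004, -0.006, -0.088],
  [-0.074, -0.123, 0.12, 0.004, -0.006, -0.088],
  [-0.074, -0.123, 0.12, 0.004, -0.006, -0.088],
  [-0.074, -0.123, 0.12, 0.004, -0.006, -0.088],
  [-0.074, -0.123, 0.12, 0.004, -0.006, -0.088],
])

```text
t: 26.52
eef_pos: [0.6222, -0.054, 0.2523]
tcp_rot: [-0.385, 0.923, 0.002, 0.014]
force: [-0.8, -1.1, -0.7]
finger_gap: 0.0495
finger_force: 52.3
```

>>> apply_moves([
  [-0.021, -0.137, 0.121, 0.007, -0.004, -0.087],
  [-0.021, -0.137, 0.121, 0.007, -0.004, -0.087],
  [-0.021, -0.137, 0.121, 0.007, -0.004, -0.087],
  [-0.021, -0.137, 0.121, 0.007, -0.004, -0.087],
  [-0.021, -0.137, 0.121, 0.007, -0.004, -0.087],
])

```text
t: 26.93
eef_pos: [0.6126, 0.0371, 0.258]
tcp_rot: [-0.387, 0.88, 0.256, 0.106]
force: [0.7, -0.8, -1.7]
finger_gap: 0.0491
finger_force: 52.5
```

>>> apply_moves([
  [0.03, -0.13, 0.121, 0.008, 0, -0.086],
  [0.03, -0.13, 0.121, 0.008, 0, -0.086],
  [0.03, -0.13, 0.121, 0.008, 0, -0.086],
  [0.03, -0.13, 0.121, 0.008, 0, -0.086],
  [0.03, -0.13, 0.121, 0.008, 0, -0.086],
])

```text
t: 27.35
eef_pos: [0.5904, 0.1239, 0.2634]
tcp_rot: [-0.366, 0.77, 0.484, 0.199]
force: [-0.5, -0.2, -1.1]
finger_gap: 0.0492
finger_force: 52.7
```

>>> apply_moves([
  [0.073, -0.108, 0.119, 0.007, 0.003, -0.085],
  [0.073, -0.108, 0.119, 0.007, 0.003, -0.085],
  [0.073, -0.108, 0.119, 0.007, 0.003, -0.085],
  [0.073, -0.108, 0.119, 0.007, 0.003, -0.085],
  [0.073, -0.108, 0.119, 0.007, 0.003, -0.085],
])

```text
t: 27.77
eef_pos: [0.5563, 0.2049, 0.2687]
tcp_rot: [-0.321, 0.605, 0.671, 0.285]
force: [-0.3, 0.3, -0.8]
finger_gap: 0.0493
finger_force: 52.8
```

```bash
cat > dn.py <<'E'
from held import *
s=get_state();print(np.round(s["joints"],2),np.round(s["eef_pos"],3),round(s["finger_gap"],4),round(s["finger_force"],1),np.round(s["force"],1))
p0,r0=pose();held()
for dz in(.09,.03,.006,0):
    p,r=goal("grB.npz",[.5743,-.3415],81.35,1,dz=dz);print(dz,row(p,r,p0,r0),p.round(4))
E
python3 dn.py
```

```text
[-0.26  0.45  1.63  0.81  1.5  -0.61] [0.556 0.205 0.269] 0.0493 52.8 [-0.3  0.3 -0.8]
side 248 carrier min [-0.0431 -0.0644  0.2502] max [ 0.0059 -0.0171  0.3143]
top 489 carrier min [-0.0395 -0.0595  0.2747] max [ 0.0086 -0.0123  0.3158]
0.09 [-0.231, 0.0045, 0.1824, -0.0006, -0.0013, -0.0007] [0.558  0.203  0.1215]
0.03 [-0.3241, 0.0052, 0.258, -0.0006, -0.0013, -0.0007] [0.558  0.203  0.0615]
0.006 [-0.3614, 0.0055, 0.2883, -0.0006, -0.0013, -0.0007] [0.558  0.203  0.0375]
0 [-0.3707, 0.0056, 0.2959, -0.0006, -0.0013, -0.0007] [0.558  0.203  0.0315]
```

>>> apply_moves([
  [-0.06, 0.001, 0.047, -0.0006, -0.0013, 0],
  [-0.12, 0.002, 0.094, -0.0006, -0.0013, 0],
  [-0.18, 0.003, 0.142, -0.0006, -0.0013, 0],
  [-0.231, 0.004, 0.182, -0.0006, -0.0013, 0],
  [-0.26, 0.005, 0.206, -0.0006, -0.0013, 0],
])

```text
t: 28.28
eef_pos: [0.5577, 0.2016, 0.1004]
tcp_rot: [-0.318, 0.61, 0.668, 0.283]
force: [0.2, -0.1, -0.4]
finger_gap: 0.0493
finger_force: 52.8
```

>>> apply_moves([
  [-0.03, 0, 0.024, 0, 0, 0],
  [-0.06, 0, 0.048, 0, 0, 0],
  [-0.07, 0, 0.056, 0, 0, 0],
  [-0.07, 0, 0.056, 0, 0, 0],
])

```text
t: 28.62
eef_pos: [0.5584, 0.2011, 0.0581]
tcp_rot: [-0.318, 0.61, 0.668, 0.283]
force: [-0.1, 0.4, -1.5]
finger_gap: 0.0495
finger_force: 52.8
```

```bash
python3 dn.py
```

```text
[-0.26  0.76  1.74  0.88  1.22 -0.92] [0.558 0.201 0.058] 0.0495 52.8 [-0.1  0.4 -1.5]
side 192 carrier min [-0.045  -0.0737  0.0391] max [0.0037 0.0748 0.1062]
top none
0.09 [0.1003, -0.0018, -0.0777, 0.0003, -0.0001, -0.0021] [0.558  0.203  0.1215]
0.03 [0.0077, -0.0007, -0.0013, 0.0003, -0.0001, -0.0021] [0.558  0.203  0.0615]
0.006 [-0.0293, -0.0002, 0.0292, 0.0003, -0.0001, -0.0021] [0.558  0.203  0.0375]
0 [-0.0385, -0.0001, 0.0369, 0.0003, -0.0001, -0.0021] [0.558  0.203  0.0315]
```

>>> apply_moves([
  [-0.012, 0, 0.012, 0, 0, -0.002],
  [-0.022, 0, 0.022, 0, 0, -0.002],
  [-0.03, 0, 0.03, 0, 0, -0.002],
  [-0.034, 0, 0.033, 0, 0, -0.002],
  [-0.036, 0, 0.035, 0, 0, -0.002],
])

```text
t: 29.13
eef_pos: [0.5595, 0.2031, 0.0348]
tcp_rot: [-0.315, 0.604, 0.673, 0.287]
force: [-0.5, 0.1, -0.8]
finger_gap: 0.0496
finger_force: 52.8
```

>>> apply_moves([
  [-0.0025, 0, 0.002, 0, 0, 0],
  [-0.0025, 0, 0.002, 0, 0, 0],
  [-0.0025, 0, 0.002, 0, 0, 0],
])

```text
t: 29.38
eef_pos: [0.5598, 0.203, 0.0337]
tcp_rot: [-0.315, 0.604, 0.673, 0.287]
force: [-0.1, -0.4, -0.6]
finger_gap: 0.0497
finger_force: 52.8
```

>>> apply_moves([
  [-0.002, 0, 0.0015, 0, 0, 0],
  [-0.003, 0, 0.0024, 0, 0, 0],
  [-0.004, 0, 0.0032, 0, 0, 0],
  [-0.004, 0, 0.0032, 0, 0, 0],
])

```text
t: 29.72
eef_pos: [0.56, 0.2029, 0.0326]
tcp_rot: [-0.315, 0.604, 0.673, 0.288]
force: [-0.5, -3.9, 10.0]
finger_gap: 0.0494
finger_force: 53.9
```

>>> apply_moves([
  [-0.001, 0, 0.0008, 0, 0, 0],
  [-0.001, 0, 0.0008, 0, 0, 0],
  [-0.001, 0, 0.0008, 0, 0, 0],
])

```text
t: 29.97
eef_pos: [0.56, 0.203, 0.0326]
tcp_rot: [-0.315, 0.604, 0.673, 0.288]
force: [-2.2, -5.9, 12.5]
finger_gap: 0.0501
finger_force: 54.4
```

Contact with the floor. Release and back off.

>>> apply_moves([
  [0, 0, 0, 0, 0, 0],
  [0, 0, 0, 0, 0, 0],
  [0, 0, 0, 0, 0, 0],
  [0, 0, 0, 0, 0, 0],
], fingers=0.8)

```text
t: 30.3
eef_pos: [0.5597, 0.203, 0.0303]
tcp_rot: [-0.315, 0.604, 0.673, 0.287]
force: [-0.1, -0.8, 0.3]
finger_gap: 0.0688
finger_force: 0.0
```

>>> apply_moves([
  [0, 0, -0.03, 0, 0, 0],
  [0, 0, -0.08, 0, 0, 0],
  [0, 0, -0.15, 0, 0, 0],
  [0, 0, -0.22, 0, 0, 0],
  [0, 0, -0.3, 0, 0, 0],
])

```text
t: 30.72
eef_pos: [0.5704, 0.0867, 0.127]
tcp_rot: [-0.315, 0.604, 0.673, 0.286]
force: [1.7, -0.8, 0.1]
finger_gap: 0.0685
finger_force: 0.0
```

>>> apply_moves([
  [0.08, 0, -0.2, 0, 0, 0],
  [0.08, 0, -0.2, 0, 0, 0],
  [0.08, 0, -0.2, 0, 0, 0],
  [0.08, 0, -0.2, 0, 0, 0],
])

```text
t: 31.05
eef_pos: [0.5789, 0.0325, 0.2256]
tcp_rot: [-0.31, 0.605, 0.674, 0.288]
force: [0.4, -0.9, -0.2]
finger_gap: 0.068
finger_force: 0.0
```

```bash
python3 - <<'E'
from seated import *
s=get_state();print(np.round(s["joints"],2),np.round(s["eef_pos"],3));seated("top");seated("side")
p,d=vision.capture("side");cv2.imwrite("pics/s2.png",cv2.resize(p[130:350,200:500,::-1],None,fx=2.6,fy=2.6))
# rail grip goal
g=np.array([*O,0])+Z(CY).apply([-.1055,.0,.036]);r=grasp_rot(CY+np.pi/2)
c,j1,mg=ik(g+[0,0,.12],r,np.array([.25,.15,1.8,0,1.2,-1.3]),6);print(c,j1.round(2),mg,g.round(4))
ends(np.array(s["joints"]),j1)
E
```

```text
[-0.5   0.58  1.52  0.69  1.62 -0.79] [0.579 0.032 0.226]
top 310 all [-0.037 -0.062  0.056] [ 0.012 -0.012  0.083] foot 99 [-0.0121 -0.0379  0.0763]
top 312 all [-0.06   0.075  0.056] [-0.003  0.135  0.082] foot 99 [-0.0304  0.1072  0.0759]
side 155 all [-0.059  0.068  0.055] [-0.     0.135  0.08 ] foot 51 [-0.0337  0.105   0.0763]
side 213 all [-0.04  -0.066  0.055] [ 0.012 -0.009  0.082] foot 63 [-0.0139 -0.04    0.077 ]
5.669496453221529e-21 [ 0.3   0.32  1.78 -0.    1.04 -1.37] 0.5952185265207364 [0.466  0.2154 0.036 ]
[0.03, -0.066, 0.154, 0.028, -0.033, -0.046] [0.54 0.1  0.19]
[0.059, -0.031, 0.104, 0.027, -0.03, -0.055] [0.5  0.14 0.16]
[0.067, 0.015, 0.055, 0.024, -0.028, -0.062] [0.48 0.18 0.15]
[0.052, 0.065, 0.007, 0.021, -0.027, -0.067] [0.47 0.22 0.16]
```

View pics/s2.png

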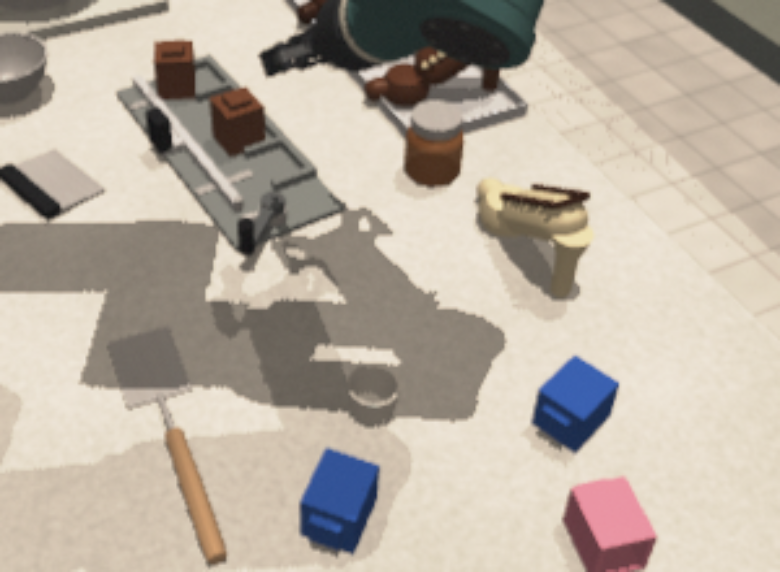

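Side view shows both cups standing foot-up, at (175,70) in pocket 3 and (237,122) in pocket 1. The pocket 3 cup was nudged 16 mm forward and turned slightly (the announced knock), but it stands flat and lies within the limits, so the rail will square it. Now to the rail grip.

>>> apply_moves([
  [0.03, -0.066, 0.154, 0.028, -0.033, -0.046],
  [0.03, -0.066, 0.154, 0.028, -0.033, -0.046],
  [0.03, -0.066, 0.154, 0.028, -0.033, -0.046],
  [0.03, -0.066, 0.154, 0.028, -0.033, -0.046],
  [0.03, -0.066, 0.154, 0.028, -0.033, -0.046],
])

```text
t: 31.62
eef_pos: [0.5356, 0.1036, 0.1825]
tcp_rot: [-0.251, 0.497, 0.805, 0.205]
force: [0.6, -1.0, -0.4]
finger_gap: 0.068
finger_force: 0.0
```

>>> apply_moves([
  [0.059, -0.031, 0.104, 0.027, -0.03, -0.055],
  [0.059, -0.031, 0.104, 0.027, -0.03, -0.055],
  [0.059, -0.031, 0.104, 0.027, -0.03, -0.055],
  [0.059, -0.031, 0.104, 0.027, -0.03, -0.055],
  [0.059, -0.031, 0.104, 0.027, -0.03, -0.055],
])

```text
t: 32.03
eef_pos: [0.5007, 0.1466, 0.1584]
tcp_rot: [-0.177, 0.346, 0.912, 0.129]
force: [0.5, 0.2, 0.1]
finger_gap: 0.068
finger_force: 0.0
```

>>> apply_moves([
  [0.067, 0.015, 0.055, 0.024, -0.028, -0.062],
  [0.067, 0.015, 0.055, 0.024, -0.028, -0.062],
  [0.067, 0.015, 0.055, 0.024, -0.028, -0.062],
  [0.067, 0.015, 0.055, 0.024, -0.028, -0.062],
  [0.067, 0.015, 0.055, 0.024, -0.028, -0.062],
])

```text
t: 32.45
eef_pos: [0.4755, 0.1811, 0.148]
tcp_rot: [-0.094, 0.16, 0.981, 0.062]
force: [-0.5, 0.4, -0.5]
finger_gap: 0.0685
finger_force: 0.0
```

>>> apply_moves([
  [0.052, 0.065, 0.007, 0.021, -0.027, -0.067],
  [0.052, 0.065, 0.007, 0.021, -0.027, -0.067],
  [0.052, 0.065, 0.007, 0.021, -0.027, -0.067],
  [0.052, 0.065, 0.007, 0.021, -0.027, -0.067],
  [0.052, 0.065, 0.007, 0.021, -0.027, -0.067],
])

```text
t: 32.87
eef_pos: [0.4605, 0.2194, 0.1524]
tcp_rot: [-0.007, -0.05, 0.999, 0.002]
force: [-0.6, 0.2, 0.0]
finger_gap: 0.0685
finger_force: 0.0
```

```bash
python3 - <<'E'
from seated import *
p0,r0=pose();print(p0.round(4))
g=np.array([*O,0])+Z(CY).apply([-.1055,.0,.038]);print(row(g,grasp_rot(CY+np.pi/2),p0,r0))
m=vision.camera_model("wrist");p,d=vision.capture("wrist");cv2.imwrite("pics/w8.png",p[...,::-1]);C=cloud("w",d,m)
Q=Z(CY).inv().apply(C.reshape(-1,3)-[*O,0]);hsv=cv2.cvtColor(p,cv2.COLOR_RGB2HSV).reshape(-1,3)
k=(abs(Q[:,2]-.06)<.005)&(abs(Q[:,1])<.03)&(Q[:,0]<-.085)&(Q[:,0]>-.13);print("grip",k.sum(),Q[k].mean(0).round(4))
k=(abs(Q[:,2]-.068)<.005)&(abs(Q[:,1]-.105)<.04)&(abs(Q[:,0]+.03)<.05)&(hsv[:,0]<16)&(hsv[:,1]>90);print("cupA",k.sum(),cv2.minAreaRect((Q[k][:,:2]*1000).astype(np.float32)) if k.sum() else"")
seated("top")
E
```

```text
[0.4605 0.2194 0.1524]
[-0.0132, -0.0101, 0.2285, 0.0007, -0.0022, 0.0005]
grip 977 [-0.1052 -0.0003  0.0607]
cupA 891 ((-43.05251693725586, 113.09312438964844), (50.809146881103516, 26.384477615356445), 63.58584213256836)
top 308 all [-0.037 -0.061  0.059] [ 0.012 -0.013  0.082] foot 91 [-0.0124 -0.0369  0.0766]
top 18 all [-0.011  0.106  0.061] [-0.002  0.123  0.07 ] foot 0
```

```bash
python3 - <<'E'
from h import *
print(row([.49,.29,.25],grasp_rot(CY+np.pi/2)))
E
```

```text
[-0.0668, 0.1367, -0.1951, 0.0009, -0.0023, -0.0003]
```

>>> apply_moves([
  [-0.067, 0.137, -0.195, 0.001, -0.002, 0],
  [-0.067, 0.137, -0.195, 0.001, -0.002, 0],
  [-0.067, 0.137, -0.195, 0.001, -0.002, 0],
  [-0.067, 0.137, -0.195, 0.001, -0.002, 0],
  [-0.067, 0.137, -0.195, 0.001, -0.002, 0],
], fingers=1)

```text
t: 33.38
eef_pos: [0.4923, 0.2919, 0.2522]
tcp_rot: [0.002, -0.048, 0.999, 0.001]
force: [0.1, -1.2, -0.7]
finger_gap: 0.0853
finger_force: 0.0
```

```bash
cat > face.py <<'E'
from traj import *
def face(tag):
    m=vision.camera_model("wrist");p,d=vision.capture("wrist");cv2.imwrite(f"pics/{tag}.png",p[...,::-1]);C=cloud("w",d,m)
    Q=Z(CY).inv().apply(C.reshape(-1,3)-[*O,0]).reshape(C.shape);hsv=cv2.cvtColor(p,cv2.COLOR_RGB2HSV)
    for nm,z,t in(("top",.068,.0035),("foot",.0765,.003)):
        k=(abs(Q[...,2]-z)<t)&(abs(Q[...,1])<.16)&(abs(Q[...,0]+.02)<.055)&(hsv[...,0]<16)&(hsv[...,1]>90)
        k=cv2.morphologyEx(k.astype(np.uint8),cv2.MORPH_OPEN,np.ones((3,3)))
        n,l,st,_=cv2.connectedComponentsWithStats(k)
        for i in range(1,n):
            if st[i,4]>60:
                r=cv2.minAreaRect((Q[l==i][:,:2]*1000).astype(np.float32));print(nm,st[i].tolist(),np.round(r[0],1),np.round(r[1],1),round(r[2],1))
E
python3 - <<'E'
from face import *
face("w9");print(get_state()["eef_pos"])
E
```

```text
top [323, 184, 54, 53, 1077] [-31.9 108.1] [50.3 50.4] 63.9
top [205, 205, 46, 40, 1012] [-13.6 -35.6] [49.8 49.2] 89.7
foot [336, 199, 31, 29, 559] [-31.8 108. ] [28.1 28.3] 63.9
foot [212, 217, 27, 24, 599] [-12.7 -36. ] [28.6 29.4] 89.7
[0.49043059 0.29053134 0.25038244]
```

Cup A is upright at carrier (−32,108) mm but turned 26°. I'll straighten it with a vertical grasp.

```bash
python3 - <<'E'
from traj import *
c=np.array([*O,0])+Z(CY).apply([-.032,.108,0]);print(c.round(4))
p0,r0=pose();r=grasp_rot(np.radians(69.4))
for z in(.15,.046):print(row([c[0],c[1],z],r,p0,r0))
for z in(.15,.046):
    cc,j,mg=ik(np.array([c[0],c[1],z]),r,np.array(get_state()["joints"]),1);print(cc,j.round(2),mg)
E
```

```text
[0.5288 0.3299 0.    ]
[-0.0839, 0.0712, 0.2007, -0.0001, 0.0001, 0.0726]
[-0.0838, 0.0715, 0.4087, -0.0001, 0.0001, 0.0726]
9.786137430966992e-25 [ 0.45  0.47  1.55  0.    1.12 -0.76] 0.8326077631549309
8.749572719696083e-24 [ 0.45  0.6   1.63 -0.    0.92 -0.76] 0.715947810358502
```

>>> apply_moves([
  [-0.084, 0.071, 0.1, 0, 0, 0.0726],
  [-0.084, 0.071, 0.2, 0, 0, 0.0726],
  [-0.084, 0.071, 0.2, 0, 0, 0.0726],
  [-0.084, 0.071, 0.2, 0, 0, 0.0726],
  [-0.084, 0.071, 0.2, 0, 0, 0.0726],
])

```text
t: 33.85
eef_pos: [0.5252, 0.3277, 0.1455]
tcp_rot: [-0.004, 0.18, 0.984, -0.004]
force: [-0.9, 0.1, -0.4]
finger_gap: 0.0856
finger_force: 0.0
```

```bash
python3 - <<'E'
from traj import *
print(get_state()["eef_pos"],row([.5288,.3299,.046],grasp_rot(np.radians(69.4))))
E
```

```text
[0.52519854 0.32773864 0.14547311] [-0.0063, 0.0082, 0.1989, -0.0013, -0.0009, -0.0004]
```

>>> apply_moves([
  [-0.006, 0.004, 0.06, 0, 0, 0],
  [-0.006, 0.004, 0.12, 0, 0, 0],
  [-0.006, 0.004, 0.17, 0, 0, 0],
  [-0.006, 0.004, 0.195, 0, 0, 0],
  [-0.006, 0.004, 0.195, 0, 0, 0],
])

```text
t: 34.27
eef_pos: [0.5292, 0.3289, 0.0501]
tcp_rot: [-0.002, 0.177, 0.984, -0.003]
force: [-0.0, 0.3, -0.1]
finger_gap: 0.0853
finger_force: 0.0
```

>>> apply_moves([
  [0, 0, 0, 0, 0, 0],
  [0, 0, 0, 0, 0, 0],
])

```text
t: 34.43
eef_pos: [0.5326, 0.3312, 0.0545]
tcp_rot: [0.002, 0.177, 0.984, -0.0]
force: [-0.3, 0.2, 0.7]
finger_gap: 0.0855
finger_force: 0.0
```

>>> apply_moves([
  [0, 0, 0, 0, 0, 0],
  [0, 0, 0, 0, 0, 0],
  [0, 0, 0, 0, 0, 0],
  [0, 0, 0, 0, 0, 0],
  [0, 0, 0, 0, 0, 0],
], fingers=0, force=40)

```text
t: 34.85
eef_pos: [0.5322, 0.3315, 0.0544]
tcp_rot: [0.002, 0.177, 0.984, -0.0]
force: [-0.7, -0.7, 6.1]
finger_gap: 0.0485
finger_force: 42.0
```

```bash
python3 - <<'E'
from traj import *
s=get_state();p0,r0=pose();print(p0.round(4),s["finger_gap"],s["finger_force"],np.round(s["force"],1))
# cup centre assumed: along pad (tool x) at measured c, along closing on tool centre
c=np.array([.5288,.3299,0]);off=r0.inv().apply(c-p0);print("off in tool",off.round(4))
r=grasp_rot(CY+np.pi/2);t=np.array([*O,0])+Z(CY).apply([-.012,.105,0]);g=t-r.apply([off[0],0,0])
for z in(p0[2]+.03,p0[2]+.002):print(row([g[0],g[1],z],r,p0,r0))
E
```

```text
[0.5322 0.3315 0.0544] 0.04853605403968725 42.00747191905975 [-0.7 -0.7  6.1]
off in tool [ 0.0028 -0.0027  0.0544]
[-0.0386, 0.0093, -0.0599, -0.0001, 0.0005, -0.0719]
[-0.0384, 0.0093, -0.0039, -0.0001, 0.0005, -0.0719]
```

>>> apply_moves([
  [0, 0, 0, 0, 0, 0],
  [0, 0, 0, 0, 0, 0],
  [-0.003, 0, 0.01, 0, 0, 0],
  [-0.005, 0, 0.02, 0, 0, 0],
  [-0.005, 0, 0.02, 0, 0, 0],
], fingers=1)

```text
t: 35.27
eef_pos: [0.5333, 0.3297, 0.0416]
tcp_rot: [0.0, 0.177, 0.984, -0.001]
force: [-0.6, 0.4, -0.7]
finger_gap: 0.0855
finger_force: 0.0
```

>>> apply_moves([
  [0, 0, 0, 0, 0, 0],
  [0, 0, 0, 0, 0, 0],
  [0, 0, 0, 0, 0, 0],
  [0, 0, 0, 0, 0, 0],
  [0, 0, 0, 0, 0, 0],
], fingers=0, force=50)

```text
t: 35.68
eef_pos: [0.534, 0.3303, 0.0432]
tcp_rot: [0.001, 0.177, 0.984, -0.001]
force: [-0.6, 0.7, 1.1]
finger_gap: 0.049
finger_force: 52.9
```

>>> apply_moves([
  [0, 0, -0.02, 0, 0, 0],
  [0, 0, -0.05, 0, 0, 0],
  [0, 0, -0.06, 0, 0, 0],
  [0, 0, -0.06, 0, 0, 0],
])

```text
t: 36.02
eef_pos: [0.535, 0.3309, 0.0749]
tcp_rot: [0.002, 0.177, 0.984, 0.0]
force: [-0.3, -0.2, -1.4]
finger_gap: 0.049
finger_force: 52.6
```

```bash
python3 - <<'E'
from traj import *
s=get_state();p0,r0=pose();print(p0.round(4),s["finger_gap"],s["finger_force"],np.round(s["force"],1))
c=np.array([.5288,.3299,0]);off=r0.inv().apply(c-p0);print("off in tool",off.round(4))
r=grasp_rot(CY+np.pi/2);t=np.array([*O,0])+Z(CY).apply([-.012,.105,0]);g=t-r.apply([off[0],0,0])
for z in(p0[2],p0[2]-.027):print(row([g[0],g[1],z],r,p0,r0))
E
```

```text
[0.535  0.3309 0.0749] 0.0490000975518741 52.55028784275055 [-0.3 -0.2 -1.4]
off in tool [ 0.0058 -0.0032  0.0749]
[-0.038, 0.011, 0.0002, 0.0, 0.0007, -0.0719]
[-0.0378, 0.0109, 0.0542, 0.0, 0.0007, -0.0719]
```

>>> apply_moves([
  [-0.038, 0.011, 0, 0, 0, -0.0719],
  [-0.038, 0.011, 0, 0, 0, -0.0719],
  [-0.038, 0.011, 0, 0, 0, -0.0719],
  [-0.038, 0.011, 0, 0, 0, -0.0719],
  [-0.038, 0.011, 0, 0, 0, -0.0719],
])

```text
t: 36.43
eef_pos: [0.5532, 0.3285, 0.0725]
tcp_rot: [0.0, -0.049, 0.999, -0.001]
force: [-1.1, -0.6, -1.6]
finger_gap: 0.0493
finger_force: 52.5
```

>>> apply_moves([
  [0, 0, 0.02, 0, 0, 0],
  [0, 0, 0.04, 0, 0, 0],
  [0, 0, 0.054, 0, 0, 0],
  [0, 0, 0.06, 0, 0, 0],
  [0, 0, 0.06, 0, 0, 0],
])

```text
t: 36.85
eef_pos: [0.5526, 0.3281, 0.0431]
tcp_rot: [-0.0, -0.047, 0.999, -0.002]
force: [-3.5, -1.8, 8.7]
finger_gap: 0.0491
finger_force: 54.1
```

>>> apply_moves([
  [0, 0, 0.003, 0, 0, 0],
  [0, 0, 0.004, 0, 0, 0],
  [0, 0, 0.004, 0, 0, 0],
])

```text
t: 37.1
eef_pos: [0.5526, 0.3281, 0.043]
tcp_rot: [-0.0, -0.048, 0.999, -0.001]
force: [-7.2, -4.4, 23.8]
finger_gap: 0.0493
finger_force: 55.9
```

```bash
python3 - <<'E'
from traj import *
s=get_state();p0,r0=pose();print(p0.round(4),s["finger_gap"],s["finger_force"],np.round(s["force"],1))
t=p0+r0.apply([.0058,0,0])-[*O,0];print("cup in carrier",Z(CY).inv().apply(t).round(4))
E
```

```text
[0.5526 0.3281 0.043 ] 0.049337560545272593 55.944392681121826 [-7.2 -4.4 23.8]
cup in carrier [-0.0143  0.1039  0.043 ]
```

Seated on the floor at the same height as before. Release, rise, check.

>>> apply_moves([
  [0, 0, -0.004, 0, 0, 0],
  [0, 0, -0.004, 0, 0, 0],
  [0, 0, -0.004, 0, 0, 0],
  [0, 0, -0.004, 0, 0, 0],
  [0, 0, -0.004, 0, 0, 0],
], fingers=0.8)

```text
t: 37.52
eef_pos: [0.5533, 0.3286, 0.0422]
tcp_rot: [0.0, -0.048, 0.999, -0.001]
force: [0.1, 0.6, 0.2]
finger_gap: 0.0685
finger_force: 0.0
```

>>> apply_moves([
  [0, 0, -0.05, 0, 0, 0],
  [0, 0, -0.12, 0, 0, 0],
  [0, 0, -0.2, 0, 0, 0],
  [0, 0, -0.28, 0, 0, 0],
  [0, 0, -0.35, 0, 0, 0],
])

```text
t: 37.93
eef_pos: [0.5535, 0.3291, 0.2201]
tcp_rot: [0.001, -0.048, 0.999, -0.001]
force: [0.5, 0.4, -0.8]
finger_gap: 0.0683
finger_force: 0.0
```

>>> apply_moves([
  [0.13, -0.15, -0.06, 0, 0, 0],
  [0.13, -0.15, -0.06, 0, 0, 0],
  [0.13, -0.15, -0.06, 0, 0, 0],
  [0.13, -0.15, -0.06, 0, 0, 0],
  [0.13, -0.15, -0.06, 0, 0, 0],
])

```text
t: 38.35
eef_pos: [0.4956, 0.2477, 0.2485]
tcp_rot: [0.001, -0.047, 0.999, -0.001]
force: [0.1, -0.2, -0.3]
finger_gap: 0.0683
finger_force: 0.0
```

```bash
python3 - <<'E'
from face import *
face("w10");p0,r0=pose();print(p0)
g=np.array([*O,0])+Z(CY).apply([-.1055,.0,.038]);r=grasp_rot(CY+np.pi/2);print(row(g+[0,0,.06],r,p0,r0),row(g,r,p0,r0))
E
```

```text
top [362, 207, 45, 41, 1063] [-13.4 103.5] [50.4 50.2] 89.7
top [243, 208, 44, 40, 1046] [-13.2 -35.9] [49.9 49.8] 0.2
foot [251, 219, 26, 24, 594] [-12.8 -36. ] [28.1 28.6] 89.4
foot [372, 219, 27, 24, 596] [-13.1 103.5] [28.7 28.3] 0.2
[0.49616674 0.24833011 0.24812511]
[0.0669, -0.0594, 0.3002, -0.0002, 0.0003, -0.0001] [0.0671, -0.0593, 0.4202, -0.0002, 0.0003, -0.0001]
```

>>> apply_moves([
  [0.067, -0.059, 0.1, 0, 0, 0],
  [0.067, -0.059, 0.18, 0, 0, 0],
  [0.067, -0.059, 0.26, 0, 0, 0],
  [0.067, -0.059, 0.34, 0, 0, 0],
  [0.067, -0.059, 0.34, 0, 0, 0],
])

```text
t: 38.82
eef_pos: [0.4624, 0.2147, 0.0727]
tcp_rot: [-0.003, -0.048, 0.999, -0.002]
force: [-0.1, -0.3, 0.4]
finger_gap: 0.0684
finger_force: 0.0
```

```bash
python3 - <<'E'
from traj import *
p0,r0=pose();print(p0)
g=np.array([*O,0])+Z(CY).apply([-.1055,.0,.038]);print(row(g,grasp_rot(CY+np.pi/2),p0,r0))
E
```

```text
[0.46239793 0.21471588 0.07271453]
[-0.0077, 0.0009, 0.0694, -0.0005, -0.001, 0.0]
```

>>> apply_moves([
  [-0.004, 0.001, 0.03, 0, 0, 0],
  [-0.004, 0.001, 0.055, 0, 0, 0],
  [-0.004, 0.001, 0.066, 0, 0, 0],
  [-0.004, 0.001, 0.066, 0, 0, 0],
])

```text
t: 39.15
eef_pos: [0.4669, 0.2162, 0.0431]
tcp_rot: [-0.001, -0.048, 0.999, -0.001]
force: [-0.2, -0.1, 0.6]
finger_gap: 0.068
finger_force: 0.0
```

>>> apply_moves([
  [0, 0, 0, 0, 0, 0],
  [0, 0, 0, 0, 0, 0],
  [0, 0, 0, 0, 0, 0],
  [0, 0, 0, 0, 0, 0],
  [0, 0, 0, 0, 0, 0],
], fingers=0, force=30)

```text
t: 39.57
eef_pos: [0.4683, 0.2158, 0.0461]
tcp_rot: [0.002, -0.048, 0.999, -0.001]
force: [0.9, -3.0, 5.2]
finger_gap: 0.0352
finger_force: 30.8
```

>>> apply_moves([
  [-0.012, 0, 0, 0, 0, 0],
  [-0.024, 0, 0, 0, 0, 0],
  [-0.036, 0, 0, 0, 0, 0],
  [-0.048, 0, 0, 0, 0, 0],
  [-0.06, 0, 0, 0, 0, 0],
])

```text
t: 39.98
eef_pos: [0.4975, 0.2186, 0.046]
tcp_rot: [0.001, -0.048, 0.999, -0.001]
force: [-2.4, -3.3, 7.4]
finger_gap: 0.0351
finger_force: 31.2
```

>>> apply_moves([
  [-0.004, 0, 0, 0, 0, 0],
  [-0.008, 0, 0, 0, 0, 0],
  [-0.012, 0, 0, 0, 0, 0],
  [-0.015, 0, 0, 0, 0, 0],
])

```text
t: 40.32
eef_pos: [0.5045, 0.2192, 0.046]
tcp_rot: [0.0, -0.048, 0.999, -0.001]
force: [-2.5, -3.0, 7.6]
finger_gap: 0.0351
finger_force: 31.2
```

>>> apply_moves([
  [-0.002, 0, 0, 0, 0, 0],
  [-0.004, 0, 0, 0, 0, 0],
  [-0.006, 0, 0, 0, 0, 0],
  [-0.007, 0, 0, 0, 0, 0],
  [-0.007, 0, 0, 0, 0, 0],
])

```text
t: 40.73
eef_pos: [0.508, 0.2196, 0.046]
tcp_rot: [0.0, -0.048, 0.999, -0.001]
force: [-2.5, -2.6, 6.8]
finger_gap: 0.0353
finger_force: 31.2
```

>>> apply_moves([
  [-0.001, 0, 0, 0, 0, 0],
  [-0.002, 0, 0, 0, 0, 0],
  [-0.002, 0, 0, 0, 0, 0],
])

```text
t: 40.98
eef_pos: [0.508, 0.2196, 0.046]
tcp_rot: [-0.0, -0.048, 0.999, -0.001]
force: [-4.7, -2.9, 10.0]
finger_gap: 0.0353
finger_force: 31.5
```

>>> apply_moves([
  [0, 0, 0, 0, 0, 0],
  [0, 0, 0, 0, 0, 0],
  [0, 0, 0, 0, 0, 0],
  [0, 0, 0, 0, 0, 0],
], fingers=0.8)

```text
t: 41.32
eef_pos: [0.5095, 0.2202, 0.0452]
tcp_rot: [0.001, -0.048, 0.999, -0.001]
force: [0.9, 0.8, 0.5]
finger_gap: 0.0686
finger_force: 0.0
```

>>> apply_moves([
  [0, 0, -0.08, 0, 0, 0],
  [0, 0, -0.16, 0, 0, 0],
  [0, 0, -0.24, 0, 0, 0],
  [0, 0, -0.32, 0, 0, 0],
  [0, 0, -0.4, 0, 0, 0],
])

```text
t: 41.73
eef_pos: [0.5086, 0.2203, 0.247]
tcp_rot: [0.0, -0.048, 0.999, -0.001]
force: [1.3, 0.6, 0.2]
finger_gap: 0.0683
finger_force: 0.0
```

>>> apply_moves([
  [0.13, -0.3, 0, 0, 0, 0],
  [0.13, -0.3, 0, 0, 0, 0],
  [0.13, -0.3, 0, 0, 0, 0],
  [0.13, -0.3, 0, 0, 0, 0],
  [0.13, -0.3, 0, 0, 0, 0],
])

```text
t: 42.15
eef_pos: [0.4561, 0.0598, 0.2452]
tcp_rot: [-0.001, -0.046, 0.999, -0.002]
force: [-1.0, 0.5, -0.5]
finger_gap: 0.0684
finger_force: 0.0
```

```bash
cat > lev.py <<'E'
from face import *
def lev(tag):
    m=vision.camera_model("wrist");p,d=vision.capture("wrist");cv2.imwrite(f"pics/{tag}.png",p[...,::-1]);C=cloud("w",d,m)
    P=C.reshape(-1,3);Q=Z(CY).inv().apply(P-[*O,0]);H=np.array([.543,.0365])
    k=(abs(P[:,2]-.068)<.005)&(np.hypot(*(P[:,:2]-H).T)<.1)&(np.hypot(*(P[:,:2]-H).T)>.05);c=P[k].mean(0);print("knob",k.sum(),c.round(4),np.ptp(P[k],axis=0).round(3),"angle",np.degrees(np.arctan2(*(c[:2]-H)[::-1])).round(1),np.linalg.norm(c[:2]-H).round(4))
    k=(abs(Q[:,2]-.06)<.004)&(abs(Q[:,1])<.03)&(Q[:,0]<-.04)&(Q[:,0]>-.13);print("grip",k.sum(),Q[k].mean(0).round(4))
    return c
E
python3 - <<'E'
from lev import *
c=lev("w11");face("w12");p0,r0=pose();print(p0)
E
```

```text
knob 201 [ 0.4869 -0.0199  0.0687] [0.017 0.017 0.008] angle -134.9 0.0796
grip 484 [-0.0657 -0.002   0.0609]
top [420, 260, 18, 18, 201] [-16.2 -21.8] [20.7 22.6] 89.6
top [504, 260, 49, 36, 785] [ -3.1 102.6] [48.8 51.5] 0.5
foot [518, 271, 30, 23, 559] [ -2.  103.1] [29.6 29. ] 89.2
[0.45848808 0.06377377 0.24549058]
```

```bash
python3 - <<'E'
from traj import *
p0,r0=pose();r=grasp_rot(np.radians(135.1));print(row([.487,-.0197,.13],r,p0,r0),row([.487,-.0197,.046],r,p0,r0))
E
```

```text
[-0.041, -0.1711, 0.2313, -0.0003, 0.0001, -0.1106] [-0.0408, -0.1709, 0.3993, -0.0003, 0.0001, -0.1106]
```

>>> apply_moves([
  [-0.041, -0.171, 0, 0, 0, -0.1106],
  [-0.041, -0.171, 0.05, 0, 0, -0.1106],
  [-0.041, -0.171, 0.1, 0, 0, -0.1106],
  [-0.041, -0.171, 0.18, 0, 0, -0.1106],
  [-0.041, -0.171, 0.23, 0, 0, -0.1106],
], fingers=0.7)

```text
t: 42.67
eef_pos: [0.4878, -0.0182, 0.1279]
tcp_rot: [-0.0, -0.344, 0.939, -0.001]
force: [-0.2, 0.3, -0.7]
finger_gap: 0.0598
finger_force: 0.0
```

>>> apply_moves([
  [0, 0, 0, 0, 0, -0.012],
  [0, 0, 0, 0, 0, -0.012],
])

```text
t: 42.83
eef_pos: [0.4867, -0.0171, 0.1285]
tcp_rot: [-0.001, -0.378, 0.926, 0.0]
force: [0.5, -0.1, 0.9]
finger_gap: 0.0603
finger_force: 0.0
```

```bash
python3 - <<'E'
from traj import *
p0,r0=pose();r=grasp_rot(np.radians(135.1));print(p0,row([.487,-.0197,.046],r,p0,r0))
E
```

```text
[ 0.48671387 -0.0171499   0.12845293] [0.0028, -0.0043, 0.1649, 0.0003, -0.0004, -0.0017]
```

>>> apply_moves([
  [0.003, -0.004, 0.06, 0, 0, 0],
  [0.003, -0.004, 0.12, 0, 0, 0],
  [0.003, -0.004, 0.158, 0, 0, 0],
  [0.003, -0.004, 0.158, 0, 0, 0],
])

```text
t: 43.17
eef_pos: [0.4868, -0.0199, 0.0492]
tcp_rot: [-0.001, -0.376, 0.927, 0.0]
force: [-1.0, 0.4, -0.0]
finger_gap: 0.0598
finger_force: 0.0
```

>>> apply_moves([
  [0, 0, 0, 0, 0, 0],
  [0, 0, 0, 0, 0, 0],
  [0, 0, 0, 0, 0, 0],
  [0, 0, 0, 0, 0, 0],
  [0, 0, 0, 0, 0, 0],
], fingers=0, force=30)

```text
t: 43.58
eef_pos: [0.4881, -0.02, 0.0532]
tcp_rot: [0.001, -0.376, 0.927, -0.001]
force: [-1.9, 6.7, 6.4]
finger_gap: 0.0163
finger_force: 29.1
```

```bash
python3 - <<'E'
from traj import *
s=get_state();p0,r0=pose();print(p0.round(4),s["finger_gap"],s["finger_force"],np.round(s["force"],1))
h=np.array([.543,.0365]);k=p0[:2]-h;yaw=np.arctan2(*r0.as_matrix()[[1,0],1]);print(np.linalg.norm(k),np.degrees(np.arctan2(k[1],k[0])),np.degrees(yaw))
for a in -np.radians([6,12,18,24,30]):
    q=h+np.array([[np.cos(a),-np.sin(a)],[np.sin(a),np.cos(a)]])@k
    print(row([*q,p0[2]],grasp_rot(yaw+a),p0,grasp_rot(yaw)))
E
```

```text
[ 0.4881 -0.02    0.0532] 0.016281947076840303 29.094342291355133 [-1.9  6.7  6.4]
0.07874166835324846 -134.1911814859817 134.17427435179772
[-0.0004, 0.0165, 0.0, 0.0, 0.0, 0.0167]
[-0.0025, 0.0328, 0.0, 0.0, 0.0, 0.0333]
[-0.0063, 0.0489, 0.0, 0.0, 0.0, 0.05]
[-0.0118, 0.0644, 0.0, 0.0, 0.0, 0.0667]
[-0.0188, 0.0793, 0.0, 0.0, 0.0, 0.0833]
```

>>> apply_moves([
  [0, 0.0165, 0, 0, 0, 0.0167],
  [-0.0025, 0.0328, 0, 0, 0, 0.0333],
  [-0.006, 0.049, 0, 0, 0, 0.05],
  [-0.012, 0.0644, 0, 0, 0, 0.0667],
  [-0.019, 0.0793, 0, 0, 0, 0.0833],
])

```text
t: 44.0
eef_pos: [0.4676, 0.0139, 0.0532]
tcp_rot: [0.002, -0.122, 0.993, -0.001]
force: [-1.6, -1.2, 6.9]
finger_gap: 0.0164
finger_force: 29.6
```

>>> apply_moves([
  [0, 0.0165, 0, 0, 0, 0.0167],
  [-0.0025, 0.0328, 0, 0, 0, 0.0333],
  [-0.006, 0.049, 0, 0, 0, 0.05],
  [-0.012, 0.0644, 0, 0, 0, 0.0667],
  [-0.019, 0.0793, 0, 0, 0, 0.0833],
])

```text
t: 44.42
eef_pos: [0.4663, 0.0551, 0.0531]
tcp_rot: [0.001, 0.139, 0.99, -0.001]
force: [-3.7, 0.7, 10.2]
finger_gap: 0.0168
finger_force: 29.9
```

>>> apply_moves([
  [0, 0.0165, 0, 0, 0, 0.0167],
  [-0.0025, 0.0328, 0, 0, 0, 0.0333],
  [-0.004, 0.038, 0, 0, 0, 0.039],
  [-0.004, 0.038, 0, 0, 0, 0.039],
])

```text
t: 44.75
eef_pos: [0.4732, 0.0737, 0.0531]
tcp_rot: [0.001, 0.258, 0.966, -0.0]
force: [-4.0, 4.7, 11.8]
finger_gap: 0.0165
finger_force: 30.0
```

```bash
python3 - <<'E'
from traj import *
s=get_state();p0,r0=pose();print(p0.round(4),s["finger_gap"],s["finger_force"],np.round(s["force"],1))
h=np.array([.543,.0365]);k=p0[:2]-h;yaw=np.arctan2(*r0.as_matrix()[[1,0],1]);print(np.linalg.norm(k),np.degrees(np.arctan2(k[1],k[0])),np.degrees(yaw))
E
```

```text
[0.4732 0.0737 0.0531] 0.016514733868980946 30.030380487442017 [-4.   4.7 11.8]
0.07911563815775044 151.94233812546096 60.11135297032431
```

>>> apply_moves([
  [0, 0.004, 0, 0, 0, 0.004],
  [0, 0.008, 0, 0, 0, 0.008],
  [-0.001, 0.012, 0, 0, 0, 0.012],
  [-0.001, 0.012, 0, 0, 0, 0.012],
])

```text
t: 45.08
eef_pos: [0.4759, 0.0785, 0.0531]
tcp_rot: [0.0, 0.294, 0.956, -0.0]
force: [-7.0, 6.0, 12.7]
finger_gap: 0.0166
finger_force: 30.1
```

>>> apply_moves([
  [0, 0, 0, 0, 0, 0],
  [0, 0, 0, 0, 0, 0],
  [0, 0, 0, 0, 0, 0],
  [0, 0, 0, 0, 0, 0],
], fingers=0.7)

```text
t: 45.42
eef_pos: [0.4776, 0.0772, 0.0519]
tcp_rot: [0.002, 0.293, 0.956, -0.001]
force: [0.6, 0.5, 0.7]
finger_gap: 0.0595
finger_force: 0.0
```

>>> apply_moves([
  [0, 0, -0.08, 0, 0, 0],
  [0, 0, -0.16, 0, 0, 0],
  [0, 0, -0.24, 0, 0, 0],
  [0, 0, -0.32, 0, 0, 0],
  [0, 0, -0.4, 0, 0, 0],
])

```text
t: 45.83
eef_pos: [0.4762, 0.0775, 0.2535]
tcp_rot: [0.001, 0.293, 0.956, -0.001]
force: [0.4, 0.4, -0.4]
finger_gap: 0.0595
finger_force: 0.0
```

>>> apply_moves([
  [0.12, 0.12, -0.08, 0, 0, -0.09],
  [0.12, 0.12, -0.08, 0, 0, -0.09],
  [0.12, 0.12, -0.08, 0, 0, -0.09],
  [0.12, 0.12, -0.08, 0, 0, -0.09],
  [0.12, 0.12, -0.08, 0, 0, -0.09],
])

```text
t: 46.25
eef_pos: [0.4606, 0.162, 0.2921]
tcp_rot: [0.001, 0.011, 1.0, -0.001]
force: [-0.1, -0.2, -1.0]
finger_gap: 0.0598
finger_force: 0.0
```

```bash
python3 - <<'E'
from lev import *
lev("w13");face("w14");from seated import seated
p=cv2.imread("pics/w14.png");cv2.imwrite("pics/w14c.png",p)
s=get_state();print(s["eef_pos"],s["t"])
E
```

```text
knob 161 [0.4749 0.079  0.0687] [0.017 0.017 0.007] angle 148.0 0.0802
grip 399 [-0.065  -0.0008  0.0609]
top [426, 221, 39, 37, 782] [ -2.6 103. ] [49.6 49.3] 89.7
top [323, 232, 39, 36, 742] [ -2.5 -35.8] [50.1 49.2] 0.1
foot [437, 232, 23, 22, 446] [ -1.6 103.4] [28.9 29. ] 89.8
foot [332, 243, 22, 21, 419] [ -2.3 -36.2] [27.9 29.1] 88.3
[0.46041283 0.16128219 0.29134898] 46.35
```

View pics/w14.png

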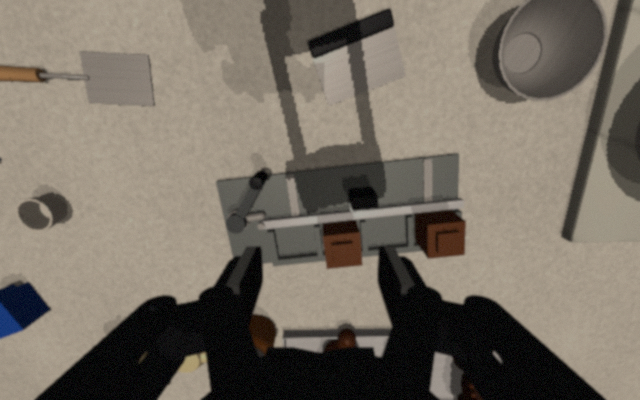

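The final view shows both cups foot-up between rail and back wall, at (342,243) and (442,236). Lever knob is at (260,179), about 0.05 rad from its stop by estimate. I'll nudge it fully home with a second grip for margin.

```bash
python3 - <<'E'
from traj import *
p0,r0=pose();r=grasp_rot(np.radians(58));print(row([.475,.0788,.13],r,p0,r0))
E
```

```text
[-0.0333, -0.1635, 0.323, -0.0002, 0.0003, 0.0844]
```

>>> apply_moves([
  [-0.033, -0.163, 0.05, 0, 0, 0.0844],
  [-0.033, -0.163, 0.1, 0, 0, 0.0844],
  [-0.033, -0.163, 0.18, 0, 0, 0.0844],
  [-0.033, -0.163, 0.25, 0, 0, 0.0844],
  [-0.033, -0.163, 0.32, 0, 0, 0.0844],
])

```text
t: 46.77
eef_pos: [0.475, 0.0774, 0.1299]
tcp_rot: [0.001, 0.282, 0.959, -0.001]
force: [0.5, 0.9, 0.1]
finger_gap: 0.0598
finger_force: 0.0
```

>>> apply_moves([
  [0, 0, 0, 0, 0, 0],
  [0, 0, 0, 0, 0, 0],
])

```text
t: 46.93
eef_pos: [0.473, 0.0784, 0.1301]
tcp_rot: [-0.002, 0.277, 0.961, -0.002]
force: [0.7, 0.1, 0.9]
finger_gap: 0.0594
finger_force: 0.0
```

```bash
python3 - <<'E'
from traj import *
p0,r0=pose();print(p0,row([.475,.0788,.05],grasp_rot(np.radians(58)),p0,r0))
E
```

```text
[0.47299745 0.07844693 0.13010418] [-0.0034, 0.0034, 0.1602, -0.0006, -0.0004, -0.0003]
```

>>> apply_moves([
  [-0.003, 0.002, 0.06, 0, 0, 0],
  [-0.003, 0.002, 0.12, 0, 0, 0],
  [-0.003, 0.002, 0.156, 0, 0, 0],
  [-0.003, 0.002, 0.156, 0, 0, 0],
])

```text
t: 47.27
eef_pos: [0.4768, 0.0789, 0.053]
tcp_rot: [0.0, 0.276, 0.961, -0.001]
force: [-0.5, 0.5, 0.1]
finger_gap: 0.0596
finger_force: 0.0
```

>>> apply_moves([
  [0, 0, 0, 0, 0, 0],
  [0, 0, 0, 0, 0, 0],
  [0, 0, 0, 0, 0, 0],
  [0, 0, 0, 0, 0, 0],
  [0, 0, 0, 0, 0, 0],
], fingers=0, force=30)

```text
t: 47.68
eef_pos: [0.4784, 0.0789, 0.0553]
tcp_rot: [0.003, 0.276, 0.961, -0.0]
force: [-1.9, 0.8, 9.1]
finger_gap: 0.0164
finger_force: 29.1
```

>>> apply_moves([
  [0, 0.004, 0, 0, 0, 0.004],
  [0, 0.008, 0, 0, 0, 0.008],
  [0, 0.012, 0, 0, 0, 0.012],
  [-0.001, 0.016, 0, 0, 0, 0.016],
  [-0.001, 0.016, 0, 0, 0, 0.016],
])

```text
t: 48.1
eef_pos: [0.4803, 0.0816, 0.055]
tcp_rot: [0.001, 0.322, 0.947, -0.004]
force: [-6.3, -21.5, 15.8]
finger_gap: 0.0166
finger_force: 30.1
```

It hit the stop (22 N). Release and clear away.

>>> apply_moves([
  [0, -0.003, 0, 0, 0, 0],
  [0, -0.003, 0, 0, 0, 0],
  [0, -0.003, 0, 0, 0, 0],
  [0, -0.003, 0, 0, 0, 0],
  [0, -0.003, 0, 0, 0, 0],
], fingers=0.7)

```text
t: 48.52
eef_pos: [0.4808, 0.0844, 0.0536]
tcp_rot: [0.001, 0.324, 0.946, -0.0]
force: [-0.5, 1.2, 1.3]
finger_gap: 0.0598
finger_force: 0.0
```

>>> apply_moves([
  [0, 0, -0.08, 0, 0, 0],
  [0, 0, -0.16, 0, 0, 0],
  [0, 0, -0.24, 0, 0, 0],
  [0, 0, -0.32, 0, 0, 0],
  [0, 0, -0.4, 0, 0, 0],
])

```text
t: 48.93
eef_pos: [0.4797, 0.0848, 0.2553]
tcp_rot: [0.001, 0.324, 0.946, -0.001]
force: [0.9, 0.0, 0.5]
finger_gap: 0.0599
finger_force: 0.0
```

>>> apply_moves([
  [0.12, 0.12, -0.08, 0, 0, -0.09],
  [0.12, 0.12, -0.08, 0, 0, -0.09],
  [0.12, 0.12, -0.08, 0, 0, -0.09],
  [0.12, 0.12, -0.08, 0, 0, -0.09],
  [0.12, 0.12, -0.08, 0, 0, -0.09],
])

```text
t: 49.35
eef_pos: [0.4695, 0.1701, 0.2939]
tcp_rot: [0.001, 0.043, 0.999, -0.001]
force: [0.6, -0.7, 0.0]
finger_gap: 0.06
finger_force: 0.0
```

```bash
python3 - <<'E'
from lev import *
lev("w15");face("w16");s=get_state();print(s["t"],np.round(s["force"],1))
E
```

```text
knob 158 [0.4773 0.0828 0.0687] [0.017 0.017 0.008] angle 144.8 0.0804
grip 402 [-0.0649 -0.0006  0.0609]
top [424, 206, 40, 39, 809] [ -2.6 103.1] [50.  49.4] 89.9
top [321, 224, 40, 37, 772] [ -2.6 -36.1] [49.7 49.8] 0.1
foot [435, 217, 24, 24, 463] [ -1.8 103.3] [28.4 29. ] 89.8
foot [330, 235, 23, 22, 421] [ -2.  -36.2] [28.7 27.8] 0.2
49.45 [-0.7 -0.2  0.1]
```

Lever at its stop (144.8°), rail home, both cups flat and squared, arm clear.

```bash
python3 -c "
from plant import ticket
print(ticket.sign_off())"
```

```text
the job is handed in; nothing more can be done
None
```

The job is handed in, with no verdict returned: by my last measurements the two cups present (in pockets 1 and 3) stand mouth down and flat, the rail is home, the lever is against its locked stop, and the arm touches nothing.

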